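# Slide the hydrometer case past the rod socket into its bay

## Task

Put the long black hydrometer case away: push it across the bench with the fingers only, pivoting it so that one end goes in behind the steel rod socket while the other end is still outside the plywood bay, then swing that other end in until the case lies fully home, flush along the bay's back board. Keep the case flat on the bench the whole time, never picking it up or tipping it, and leave the bottle, the cup and the stopper where they are.

Things in the scene. Friction and masses are not known exactly. Their poses are not given: they have to be found in the camera images.
- bay: low plywood bay fixed on the bench, open on its front: a back board and two end cheeks, all 12 mm thick and 34 mm high, no floor. Origin at bench level, in the middle of the back board's inner face. Its x axis points into the back board (away from the open front), y along the board to the left as seen from the robot. Inner width 300 mm (cheeks' inner faces at y = +150 and -150 mm); the cheeks reach forward to x = -70 mm.
- post: steel rod socket fixed on the bench in front of the bay, an upright cylinder 30 mm in diameter and 55 mm high, with a small thumbscrew near its top on the -y side (look only). Origin at bench level on its axis; axes parallel to the bay's. It stands about 110 mm in front of the back board and about 85 mm to the right (-y) of the bay's middle, so the case cannot go in broadside, nor left end first.
- case_mid (a point): centre of the hydrometer case: a closed rigid black box 260 mm long, 34 mm wide, 32 mm high, about 0.3 kg, lying loose and flat on the bench. Point half-way up (16 mm above its underside); y along its length, x across its width, z up. When fully home in the bay it lies 17 mm in front of the back board's face.
- case_left (a point): middle of the case's left end face (130 mm from the centre along its +y), 16 mm above its underside; axes as the case's
- case_right (a point): middle of the case's right end face (130 mm from the centre along its -y), 16 mm above its underside; axes as the case's. At the start this is the end nearer to the rod socket.
- sample_bottle: bystander: green glass bottle, 56 mm in diameter, 130 mm high, to the right, nearer the robot than the rod socket; origin under its base, z up
- cup: bystander: white plastic cup, 70 mm across the rim, 75 mm high, beside the right end of the bay; origin under its base, z up
- stopper: bystander: rubber stopper, 40 mm across the top, 32 mm high, beside the left end of the bay; origin under its base, z up
Things that resemble listed ones, but are neither listed nor needed, are in the scene too. What is shaped like the post but purple is not meant.

How it is judged:
By the outcome, as a careful person would: the job done as asked, in the order asked, and still so for the second after the job is handed in, with the robot touching nothing.
It also fails if it takes over 72 s, if anything falls off the work surface, if the arm or the gripper's body presses on something with over 40 N, if the wrist force passes 120 N, or if a joint passes its speed limit or range.

## Robot

A 6-joint arm with a two-finger parallel gripper is mounted at the origin on the work surface. World frame = base frame: x ahead of the robot, y to its left, z up, the work surface at z = 0. Lengths are in mm, angles in rad, forces in N, time in s.
With the tool pointing down it reaches from about 275 to 725 mm from the base axis. Payload 5.6 kg.
Tool frame: the origin (TCP) lies midway between the tips of the shut fingers; the grasp point (between the pads) lies manip.grip_depth behind it (manip.grip_depth is the distance from the TCP to the grasp point, in mm); z points along the fingers, x is the direction in which the jaws open and shut, and the axes are right-handed (so a half turn about z gives the same grasp; the last joint's range is limited). The gripper opens to 85 mm and grips with 20 to 120 N. Pads are 22 mm wide; open, the fingers measure 114 mm over their backs; the gripper's body (76 mm by 85 mm) begins 54 mm behind the grasp point. The pads swing forward as they close: fully open they stand 13 mm farther back than shut.
Start: joints at [-0.965, 0.255, 0.108, 0, -1.424, -0.285], TCP at [173.449, -521.928, 202.883] pointing down, gripper open.
Joint ranges: [-2.95, 2.95], [-1.21, 1.97], [-1.09, 1.5], [-2.87, 1.71], [-2.94, -0.07], [-3.05, 3.05]. Speed limits (rad/s): [2.57, 2.57, 3.14, 3.14, 3.14, 3.14].

## Interface

Orientations are given as a rotation vector (axis times angle).
In Python, from rig import manip, grab_frame, calibration gives the robot as it stands.
- The arm moves only by the tool step_arm, never from a script. Its argument "commands" is a list of rows, each a list of 7 numbers: the shift along the tool's x, y, z in m, then the turn, a rotation vector about the tool's x, y, z in rad, then the opening, from 0 (shut) to 1 (fully open). In form: [[x, y, z, ax, ay, az, grip], ...]. A call has 1 to 5 rows; each row shifts and turns the commanded pose from where the row before left it, along the tool's axes as they then stand; what a row does not reach is not made up. A row lasts 1/8 s, in which the tool goes at most 62.5 mm and 10.7 degrees, less where a joint would pass 70% of its speed; a pose out of reach is approached as far as the arm can. A call with a gripper value outside its range is refused whole. The fingers move at their own pace and stop on an object; "force" is the grip in N (left out, the last holds). Time passes only in rows, so rows that do not move let the fingers close. It gives the time, the measured TCP pose, the force and the opening at its end, in the units of the state.
- manip.get_obs(): the state, without advancing time (a new reading comes with each control period).
- grab_frame(name): name is "scene" or "top" or "wrist"; returns the picture (400x640x3 uint8, red, green, blue); there is no depth.
- calibration(name): a dict with "fx", "fy", "cx", "cy" (pixels), "position" and "rotation" of the camera in the world. Camera axes: x right, y down, z forward; pixel columns grow to the right and rows downward; lengths in mm; the calibration is good to about 2 mm. A picture is of the moment at which its call begins: read the wrist's pose just before it. calibration takes no time and is no camera call; for the wrist camera it gives the pose at the moment of the call.
- manip.job_done(): hands the job in, once; it reports no verdict.
The state is a dict: "clock": time; "joints": joint angles; "joint_vel": joint speeds; "joint_efforts": joint torques, N m; "ee_pos": TCP position; "eef_rot": TCP orientation; "force": force on the tool from outside, world axes, zero at the start; "torque": the same for the moment, N m; "width": finger opening in mm.
Only numpy, scipy, OpenCV 4.12 (cv2) and the standard library are available. Lean on these libraries where they do the work, as an engineer would, in place of code of your own. Each camera call takes 0.05 s, during which the arm holds its last target.

## Working session

There is one attempt and no reset: what is moved stays moved. The work goes in short steps, Python scripts to look and compute and a tool call to move; the robot and the scene stay as the last step left them, time stands still between calls to the robot, and variables do not carry over. Pictures are saved under pics/ and viewed, and the job is handed in when it is done.

Besides the shell and the picture viewer there is one more tool, called after "Emit:" in YAML: its name, and indented under it one key for each argument. step_arm: Moves the arm, as the interface text tells. Its arguments: {"type":"object","properties":{"commands":{"type":"array","items":{"type":"array","items":{"type":"number"}}},"force":{"type":"number"}},"required":["commands"]}

```bash
mkdir -p pics; ls
python3 - <<'E'
from rig import manip, grab_frame, calibration
import cv2
print(manip.get_obs(), manip.grip_depth)
for n in ("scene","top"):
    cv2.imwrite(f"pics/{n}0.png", grab_frame(n)[:,:,::-1]); print(n,calibration(n))
E
```

```text
pics
{'clock': 0.0, 'joints': array([-9.65406710e-01,  2.55751169e-01,  1.06980589e-01, -4.86750806e-04,
       -1.42389970e+00, -2.84608399e-01]), 'joint_vel': array([-9.64967141e-05,  5.11692013e-04,  1.33196650e-03,  1.70622719e-03,
       -2.39519633e-05,  1.15354616e-03]), 'joint_efforts': array([ 5.35264408e-04, -3.86629736e+01,  2.37943017e+01,  5.36521733e+00,
       -6.04999703e-03,  2.13967331e-05]), 'ee_pos': array([ 173.30160666, -521.39096964,  201.98234116]), 'eef_rot': array([-1.83730806e+00, -2.54633351e+00, -1.69475023e-03]), 'force': array([0.09711636, 0.17798452, 0.9840785 ]), 'torque': array([-0.02342957, -0.01423539,  0.03842696]), 'width': 85.53299964770946} 18.700000000000003
scene {'fx': 389.0828312326887, 'fy': 389.0828312326887, 'cx': 317.0710297486513, 'cy': 204.8667485213828, 'position': array([1001.5215899 ,  247.31029285,  766.4442518 ]), 'rotation': array([-1.3682361 , -2.36180464,  0.76776653])}
top {'fx': 431.3364737376939, 'fy': 431.3364737376939, 'cx': 325.27815722698904, 'cy': 210.09187829766074, 'position': array([416.06520582,  -4.23025811, 835.43529509]), 'rotation': array([-2.07314469,  2.16223366, -0.22230418])}
```

View pics/top0.png

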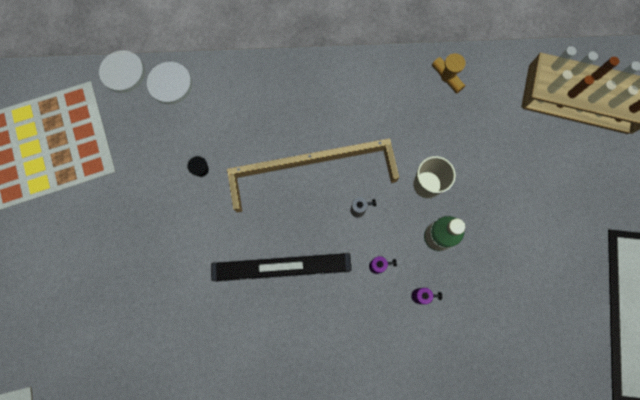

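View pics/scene0.png

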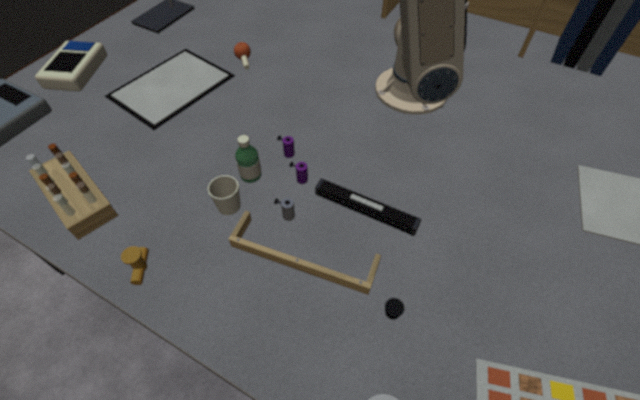

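```bash
cat > h.py <<'E'
import numpy as np, cv2
from scipy.spatial.transform import Rotation as R
from rig import manip, grab_frame, calibration
def p2w(px,z,c):
    px=np.atleast_2d(px).astype(float); z=np.broadcast_to(z,len(px))
    d=np.c_[(px[:,0]-c['cx'])/c['fx'],(px[:,1]-c['cy'])/c['fy'],np.ones(len(px))]
    d=d@R.from_rotvec(c['rotation']).as_matrix().T
    return c['position']+d*((z-c['position'][2])/d[:,2])[:,None]
def w2p(P,c):
    q=(np.atleast_2d(P)-c['position'])@R.from_rotvec(c['rotation']).as_matrix()
    return np.c_[c['fx']*q[:,0]/q[:,2]+c['cx'],c['fy']*q[:,1]/q[:,2]+c['cy']]
E
python3 - <<'E'
from h import *
im=cv2.imread('pics/top0.png')
c=im[130:310,200:460]
cv2.imwrite('pics/topc.png',cv2.resize(c,None,fx=3,fy=3,interpolation=cv2.INTER_CUBIC))
cam=calibration('top')
for n,p,z in [('case',(281,266),32),('post',(360,207),55),('pur1',(379,265),55),('pur2',(424,296),55),('bottle',(456,227),130),('cup',(436,175),75),('stop',(198,165),32)]: print(n,p2w(p,z,cam)[0].round())
E
```

```text
case [478.  73.  32.]
post [579. -78.  55.]
pur1 [ 471. -106.   55.]
pur2 [ 413. -182.   55.]
bottle [ 523. -228.  130.]
cup [ 629. -218.   75.]
stop [680. 230.  32.]
```

View pics/topc.png

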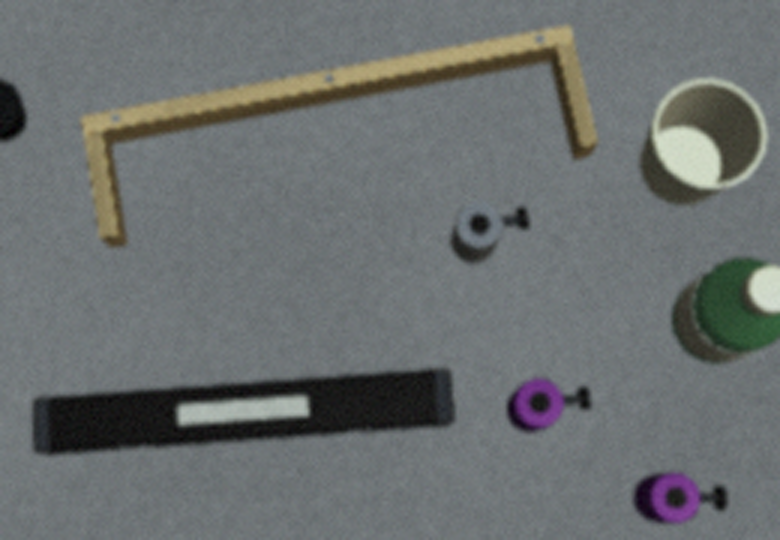

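Run:
```python
from h import *
from scipy.optimize import least_squares
cam=calibration('top')
f=lambda p:(np.array(p,float)+.5)/3-.5+[200,130]
# bay top corners in bay frame
B=np.array([[12,162],[12,-162],[-70,162],[-70,150],[-70,150-300],[-70,-162]])
U=f([[83,118],[572,27],[103,243],[125,240],[577,156],[597,148]])
W=p2w(U,34,cam)[:,:2]
def fit(L,W):
    g=lambda q:((L@np.array([[np.cos(q[2]),-np.sin(q[2])],[np.sin(q[2]),np.cos(q[2])]]).T+q[:2])-W).ravel()
    s=least_squares(g,[500,0,0]);print(s.x.round(4),np.degrees(s.x[2]).round(2));print(g(s.x).reshape(-1,2).round(1));return s.x
b=fit(B,W)
C=np.array([[17,130],[-17,130],[17,-130],[-17,-130]])
k=fit(C,p2w(f([[36,400],[38,452],[447,370],[452,423]]),32,cam)[:,:2])
post=p2w(f((480,225)),55,cam)[0]
Rb=np.array([[np.cos(b[2]),-np.sin(b[2])],[np.sin(b[2]),np.cos(b[2])]])
print('post',post,(post[:2]-b[:2])@Rb)
for n,p in [('p1',(540,404)),('p2',(675,497)),]:
  q=p2w(f(p),55,cam)[0];print(n,q,(q[:2]-b[:2])@Rb)
print('case in bay',(k[:2]-b[:2])@Rb,np.degrees(k[2]-b[2]))
```

```text
[6.799832e+02 1.122570e+01 1.503000e-01] 8.61
[[-1.5  0.9]
 [-1.8 -0. ]
 [ 0.2  1.5]
 [ 0.7  3.5]
 [ 2.7 -3.6]
 [-0.3 -2.2]]
[4.771232e+02 7.310980e+01 2.920000e-02] 1.67
[[ 1.   2.4]
 [-1.2  2.9]
 [ 0.7 -2.8]
 [-0.5 -2.5]]
post [583.44662605 -77.2403761   55.        ] [-108.69514747  -73.01307885]
p1 [ 472.12428784 -106.82475983   55.        ] [-223.19235802  -85.59431571]
p2 [ 414.07005925 -183.0033793    55.        ] [-291.9991448  -152.22089911]
case in bay [-191.30614816   91.56298851] -6.9378017976046245
```

```bash
cat >> h.py <<'E'
def pose2(q):
    c,s=np.cos(q[2]),np.sin(q[2]); return np.array([[c,-s],[s,c]])
def tw(q,L,z):
    L=np.atleast_2d(L); return np.c_[L@pose2(q).T+np.array(q[:2]),np.full(len(L),z)]
BAY=[[12,162],[12,-162],[-70,-162],[-70,-150],[0,-150],[0,150],[-70,150],[-70,162]]
CASE=[[17,130],[17,-130],[-17,-130],[-17,130]]
CIR=[[15*np.cos(t),15*np.sin(t)] for t in np.linspace(0,6.28,30)]
def overlay(im,cam,bay,case,post,box,k,out):
    x0,y0,x1,y1=box
    v=cv2.resize(im[y0:y1,x0:x1],None,fx=k,fy=k,interpolation=cv2.INTER_CUBIC)
    for P,col in [(tw(bay,BAY,34),(0,0,255)),(tw(bay,BAY,0),(255,100,0)),(tw(case,CASE,32),(0,255,255)),(tw(case,CASE,0),(0,255,0)),(tw([*post,0],CIR,55),(0,0,255)),(tw([*post,0],CIR,0),(255,100,0))]:
        u=((w2p(P,cam)+.5-[x0,y0])*k-.5)
        cv2.polylines(v,[np.round(u*16).astype(int)],True,col,1,cv2.LINE_AA,4)
    cv2.imwrite(out,v)
E
cat > ov.py <<'E'
from h import *
import sys
b=[680,11.2,.1503];k=[477.1,73.1,.0292];p=[583.4,-77.2]
overlay(cv2.imread('pics/top0.png'),calibration('top'),b,k,p,(200,130,410,290),3.8,'pics/ovt.png')
overlay(cv2.imread('pics/scene0.png'),calibration('scene'),b,k,p,(220,130,430,310),3.3,'pics/ovs.png')
E
python3 ov.py
```

```text
(no output)
```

View pics/ovt.png

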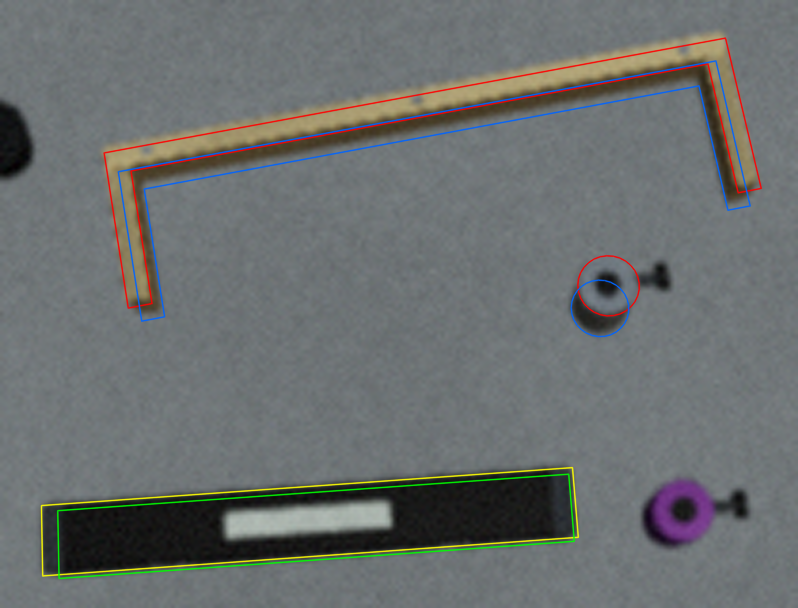

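View pics/ovs.png

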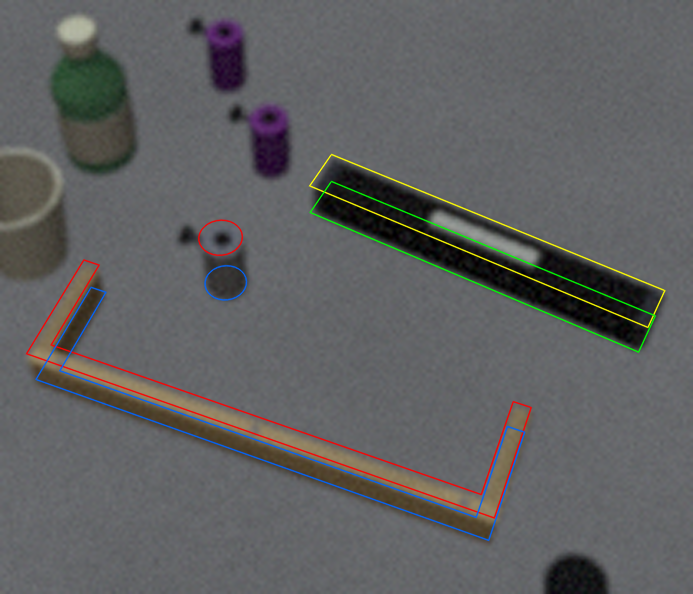

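```bash
cat >> h.py <<'E'
BAYQ=[683,11.0,.1503]; POST=[584.5,-76]
def tool():
    o=manip.get_obs(); Rm=R.from_rotvec(o['eef_rot']).as_matrix(); return o,Rm
def go(x,y,z,psi,n):
    o,Rm=tool(); cur=np.degrees(np.arctan2(Rm[1,0],Rm[0,0]))
    d=(psi-cur+90)%180-90
    # shift in initial tool frame, then single level turn; per-row in tool frame turning each row
    p=np.array([x,y,z])-o['ee_pos']; rows=[];a=0
    for i in range(n):
        Ri=Rm@R.from_rotvec([0,0,-np.radians(a)]).as_matrix()
        rows.append([*(Ri.T@p/n/1000).round(4),0,0,round(-np.radians(d/n),4)]); a+=d/n
    tilt=np.degrees(np.arccos(-Rm[2,2]))
    print('t%.2f'%o['clock'],'pos',o['ee_pos'].round(1),'psi%.1f'%cur,'tilt%.2f'%tilt,'j6 %.2f'%o['joints'][5],'F',o['force'].round(1),'w%.0f'%o['width'])
    for r in rows: print(r)
E
python3 -c "
from h import *
go(430,-23,150,90,10)"
```

```text
t0.10 pos [ 173.3 -521.5  202.1] psi108.4 tilt0.10 j6 -0.28 F [-0.4  0.  -0. ] w85
[np.float64(0.0392), np.float64(0.0401), np.float64(0.0053), 0, 0, np.float64(0.0321)]
[np.float64(0.0405), np.float64(0.0388), np.float64(0.0053), 0, 0, np.float64(0.0321)]
[np.float64(0.0417), np.float64(0.0375), np.float64(0.0053), 0, 0, np.float64(0.0321)]
[np.float64(0.0429), np.float64(0.0361), np.float64(0.0053), 0, 0, np.float64(0.0321)]
[np.float64(0.044), np.float64(0.0347), np.float64(0.0053), 0, 0, np.float64(0.0321)]
[np.float64(0.0451), np.float64(0.0333), np.float64(0.0053), 0, 0, np.float64(0.0321)]
[np.float64(0.0461), np.float64(0.0318), np.float64(0.0053), 0, 0, np.float64(0.0321)]
[np.float64(0.0471), np.float64(0.0303), np.float64(0.0053), 0, 0, np.float64(0.0321)]
[np.float64(0.0481), np.float64(0.0288), np.float64(0.0053), 0, 0, np.float64(0.0321)]
[np.float64(0.049), np.float64(0.0273), np.float64(0.0053), 0, 0, np.float64(0.0321)]
```

Emit:
step_arm:
  commands:
    - [0.039, 0.04, 0.005, 0, 0, 0.032, 0]
    - [0.0405, 0.039, 0.005, 0, 0, 0.032, 0]
    - [0.042, 0.0375, 0.005, 0, 0, 0.032, 0]
    - [0.043, 0.036, 0.005, 0, 0, 0.032, 0]
    - [0.044, 0.035, 0.005, 0, 0, 0.032, 0]
  force: 20

```text
clock: 0.72
ee_pos: [302.2, -270.6, 177.5]
eef_rot: [-2.037, -2.391, -0.0]
force: [0.8, -0.2, 1.3]
width: -0.4
```

Emit:
step_arm:
  commands:
    - [0.045, 0.033, 0.005, 0, 0, 0.032, 0]
    - [0.046, 0.032, 0.005, 0, 0, 0.032, 0]
    - [0.047, 0.03, 0.005, 0, 0, 0.032, 0]
    - [0.048, 0.029, 0.005, 0, 0, 0.032, 0]
    - [0.049, 0.027, 0.005, 0, 0, 0.032, 0]

```text
clock: 1.35
ee_pos: [430.0, -21.8, 152.6]
eef_rot: [-2.221, -2.222, 0.0]
force: [0.4, -0.9, -0.1]
width: 0.3
```

```bash
python3 -c "
from h import *
cv2.imwrite('pics/top1.png',grab_frame('top')[:,:,::-1])
overlay(cv2.imread('pics/scene0.png'),calibration('scene'),BAYQ,[477.1,73.1,.0292],POST,(220,130,430,310),3.3,'pics/ovs2.png')
overlay(cv2.imread('pics/top0.png'),calibration('top'),BAYQ,[477.1,73.1,.0292],POST,(200,130,410,290),3.8,'pics/ovt2.png')
go(430,-23,10,90,5)"
```

```text
t1.40 pos [432.4 -17.6 151.6] psi90.0 tilt0.08 j6 -1.89 F [ 4.6  6.8 -0.6] w0
[np.float64(-0.0011), np.float64(-0.0005), np.float64(0.0283), 0, 0, np.float64(0.0002)]
[np.float64(-0.0011), np.float64(-0.0005), np.float64(0.0283), 0, 0, np.float64(0.0002)]
[np.float64(-0.0011), np.float64(-0.0005), np.float64(0.0283), 0, 0, np.float64(0.0002)]
[np.float64(-0.0011), np.float64(-0.0005), np.float64(0.0283), 0, 0, np.float64(0.0002)]
[np.float64(-0.0011), np.float64(-0.0005), np.float64(0.0283), 0, 0, np.float64(0.0002)]
```

View pics/ovt2.png

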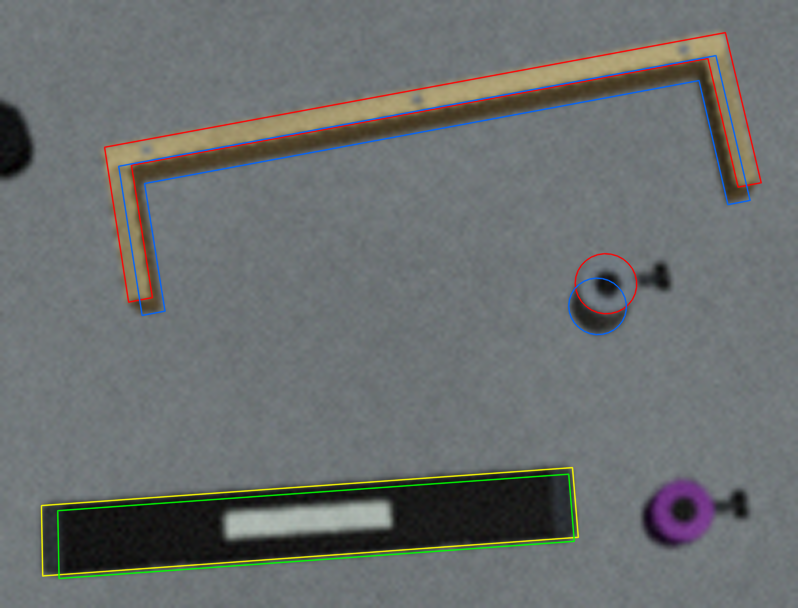

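View pics/ovs2.png

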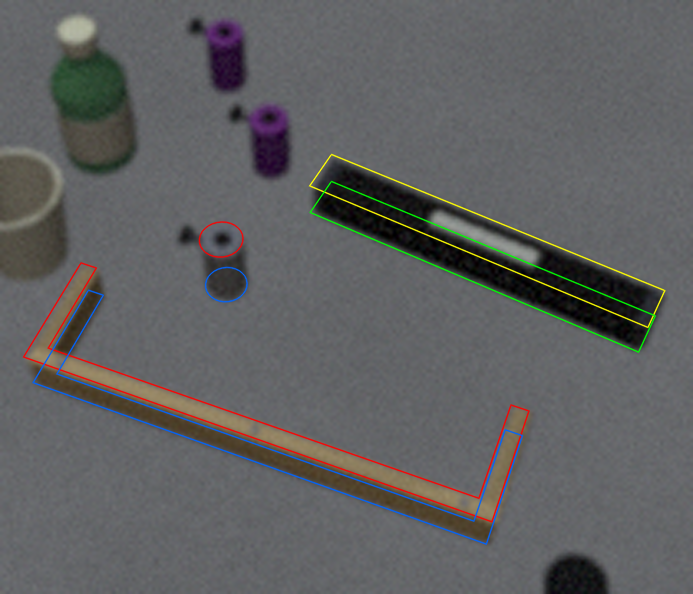

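Emit:
step_arm:
  commands:
    - [-0.001, -0.0005, 0.035, 0, 0, 0, 0]
    - [-0.001, -0.0005, 0.035, 0, 0, 0, 0]
    - [-0.001, -0.0005, 0.035, 0, 0, 0, 0]
    - [-0.001, -0.0005, 0.03, 0, 0, 0, 0]
    - [0, 0, 0.005, 0, 0, 0, 0]

```text
clock: 2.02
ee_pos: [425.8, -28.2, 11.2]
eef_rot: [-2.219, -2.22, 0.006]
force: [0.8, 0.2, 1.5]
width: -0.1
```

```bash
python3 -c "
from h import *
go(430,-20,10,90,1)
cv2.imwrite('pics/top2.png',cv2.resize(grab_frame('top')[100:340,160:480,::-1],None,fx=2.5,fy=2.5,interpolation=cv2.INTER_CUBIC))"
```

```text
t2.02 pos [425.8 -28.2  11.2] psi90.0 tilt0.27 j6 -1.87 F [0.8 0.2 1.5] w-0
[np.float64(0.0082), np.float64(0.0042), np.float64(0.0012), 0, 0, np.float64(0.0005)]
```

View pics/top2.png

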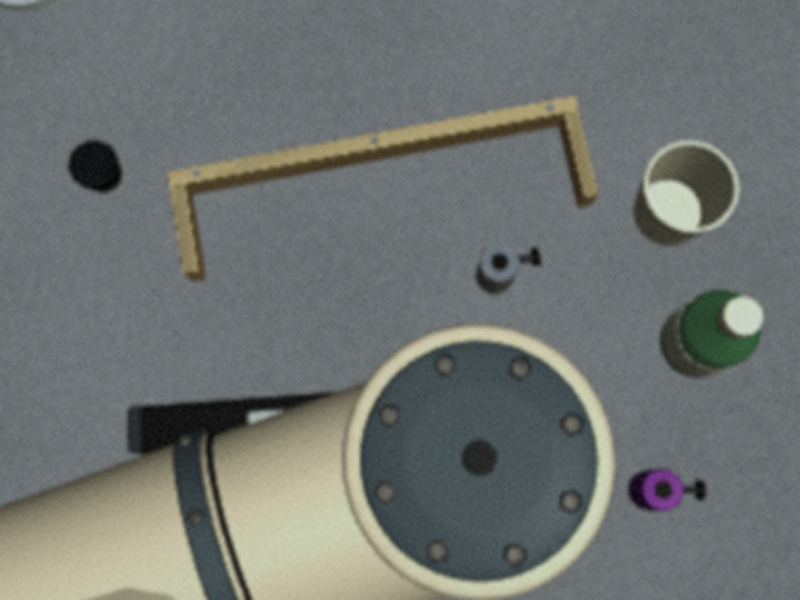

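Emit:
step_arm:
  commands:
    - [0, 0.012, 0, 0, 0, 0, 0]
    - [0, 0.012, 0, 0, 0, 0, 0]
    - [0, 0.011, 0, 0, 0, -0.05, 0]
    - [0, 0.011, 0, 0, 0, -0.076, 0]
    - [0, 0.011, 0, 0, 0, -0.076, 0]

```text
clock: 2.7
ee_pos: [486.6, -25.5, 13.7]
eef_rot: [1.981, 2.436, 0.002]
force: [-0.8, 0.9, -0.6]
width: 0.2
```

Emit:
step_arm:
  commands:
    - [0, 0.011, 0, 0, 0, -0.076, 0]
    - [0, 0.011, 0, 0, 0, -0.076, 0]
    - [0, 0.011, 0, 0, 0, -0.076, 0]
    - [0, 0.011, 0, 0, 0, -0.076, 0]
    - [0, 0.005, 0, 0, 0, 0, 0]

```text
clock: 3.32
ee_pos: [532.3, -9.3, 13.5]
eef_rot: [1.594, 2.706, 0.002]
force: [-0.2, 0.7, 0.3]
width: 0.2
```

```bash
python3 -c "
from h import *
go(430,-20,10,90,1)
cv2.imwrite('pics/top3.png',cv2.resize(grab_frame('top')[100:340,160:480,::-1],None,fx=2.5,fy=2.5,interpolation=cv2.INTER_CUBIC))
cv2.imwrite('pics/scene3.png',cv2.resize(grab_frame('scene')[100:340,180:500,::-1],None,fx=2.5,fy=2.5,interpolation=cv2.INTER_CUBIC))"
```

```text
t3.33 pos [532.3  -9.3  13.5] psi119.0 tilt0.09 j6 -1.34 F [-0.2  0.7  0.3] w0
[np.float64(0.0403), np.float64(-0.0947), np.float64(0.0033), 0, 0, np.float64(0.5062)]
```

View pics/top3.png

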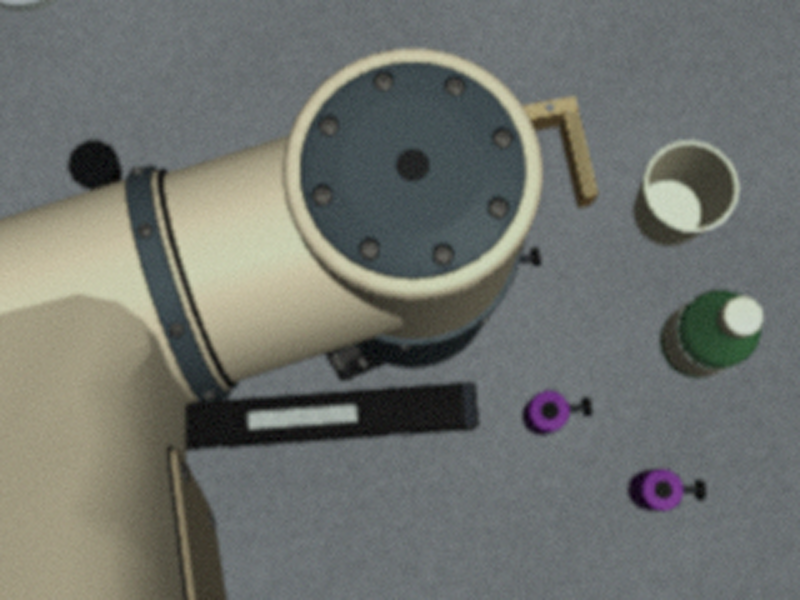

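View pics/scene3.png

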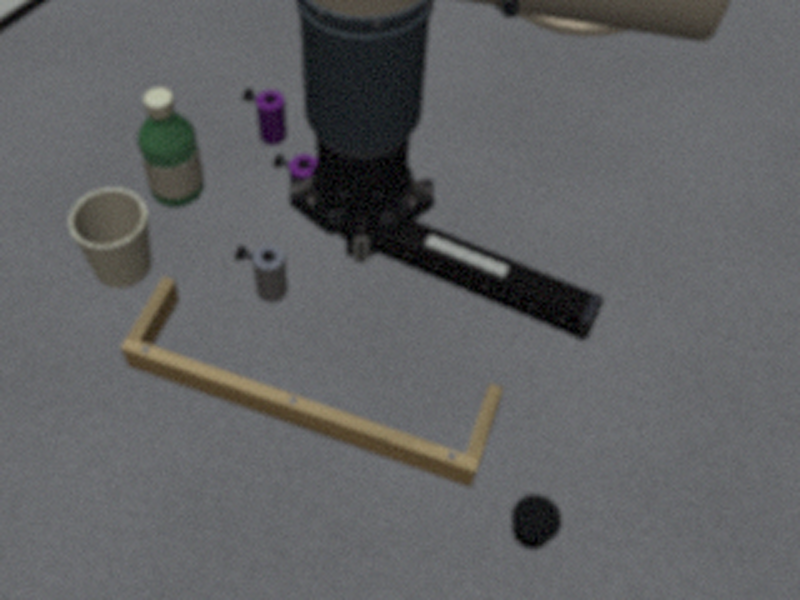

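```bash
python3 -c "
from h import *
o=manip.get_obs();print(o)
for n in ('scene','top'):
  c=calibration(n);off=np.array([180 if n=='scene' else 160,100])
  for P in ([532,-9,13],[532,-9,40],[477,73,32],[430,-20,13]): print(n,P,((w2p(P,c)[0]-off)*2.5).round())
c=calibration('wrist');print(c)
cv2.imwrite('pics/w3.png',grab_frame('wrist')[:,:,::-1])"
```

```text
{'clock': 3.425, 'joints': array([ 2.77044221e-01,  3.56822185e-01, -2.61815122e-01,  8.81924412e-05,
       -9.51225154e-01, -1.34257514e+00]), 'joint_vel': array([-0.00180293, -0.01052293, -0.0244653 , -0.00311544,  0.00055691,
        0.00495934]), 'joint_efforts': array([ 5.70151408e-02, -3.98003519e+01,  1.99003583e+01,  4.46399599e+00,
        5.01216244e-03,  1.66748045e-02]), 'ee_pos': array([531.60950432,  -9.38331725,  13.17902078]), 'eef_rot': array([1.59524693e+00, 2.70562706e+00, 9.84251100e-04]), 'force': array([ 0.86424491,  0.51325504, -0.08825818]), 'torque': array([ 0.0437601 , -0.01604054,  0.01359298]), 'width': -0.05074276131676205}
scene [532, -9, 13] [359. 271.]
scene [532, -9, 40] [359. 254.]
scene [477, 73, 32] [464. 253.]
scene [430, -20, 13] [399. 195.]
top [532, -9, 13] [410. 342.]
top [532, -9, 40] [410. 337.]
top [477, 73, 32] [302. 417.]
top [430, -20, 13] [430. 476.]
{'fx': 309.21343022999685, 'fy': 309.21343022999685, 'cx': 315.8876510430167, 'cy': 200.71989670218105, 'position': array([470.01871836, -43.58269688, 184.27027576]), 'rotation': array([1.51186723, 2.5655282 , 0.36114985])}
```

View pics/w3.png

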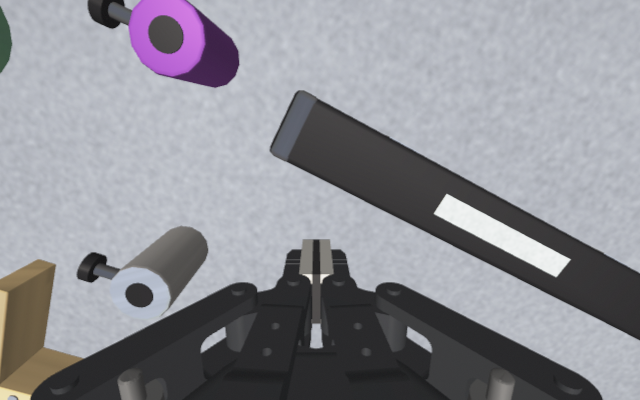

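```bash
python3 -c "
from h import *
c=calibration('wrist')
for P in ([531.6,-9.4,13],[531.6,-9.4,32],[531.6,-9.4,60]): print(P,w2p(P,c)[0].round())
print(p2w([[310,93],[274,155],[502,235],[165,34],[140,294]],[32,32,32,55,55],c).round())
"
```

```text
[531.6, -9.4, 13] [316. 236.]
[531.6, -9.4, 32] [316. 250.]
[531.6, -9.4, 60] [316. 276.]
[[ 463.  -50.   32.]
 [ 497.  -52.   32.]
 [ 477.   73.   32.]
 [ 472. -107.   55.]
 [ 583.  -77.   55.]]
```

Emit:
step_arm:
  commands:
    - [0.005, -0.009, 0.002, 0, 0, 0, 0]
    - [0.0024, -0.0044, 0, 0, 0, 0, 0]

```text
clock: 3.72
ee_pos: [513.9, -9.8, 10.7]
eef_rot: [-1.594, -2.706, 0.001]
force: [0.5, 1.5, 0.7]
width: 0.0
```

Emit:
step_arm:
  commands:
    - [0.0024, -0.0044, 0, 0, 0, 0, 0]

```text
clock: 3.85
ee_pos: [509.7, -9.8, 11.0]
eef_rot: [1.594, 2.707, 0.0]
force: [0.7, 0.1, 0.3]
width: 0.2
```

Emit:
step_arm:
  commands:
    - [0.0024, -0.0044, 0, 0, 0, 0, 0]

```text
clock: 3.98
ee_pos: [504.9, -9.7, 11.0]
eef_rot: [1.593, 2.707, 0.0]
force: [-0.6, 0.3, -0.7]
width: -0.2
```

Emit:
step_arm:
  commands:
    - [0.0024, -0.0044, 0, 0, 0, 0, 0]

```text
clock: 4.1
ee_pos: [500.0, -9.7, 11.0]
eef_rot: [1.593, 2.707, 0.0]
force: [0.5, -0.7, 0.1]
width: 0.2
```

```bash
python3 -c "
from h import *
go(430,-20,10,90,1)
cv2.imwrite('pics/w4.png',grab_frame('wrist')[:,:,::-1])"
```

```text
t4.10 pos [500.   -9.7  11. ] psi119.0 tilt0.01 j6 -1.36 F [ 0.5 -0.7  0.1] w0
[np.float64(0.025), np.float64(-0.0662), np.float64(0.001), 0, 0, np.float64(0.5068)]
```

View pics/w4.png

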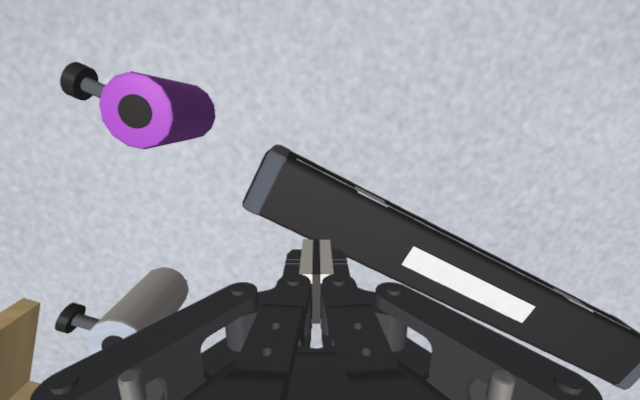

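```bash
python3 -c "
from h import *
c=calibration('wrist')
print(p2w([[278,147],[246,208],[468,284]],32,c).round())
cv2.imwrite('pics/scene4.png',cv2.resize(grab_frame('scene')[130:280,240:460,::-1],None,fx=3.5,fy=3.5,interpolation=cv2.INTER_CUBIC))
"
```

```text
[[461. -52.  32.]
 [496. -52.  32.]
 [477.  73.  32.]]
```

View pics/scene4.png

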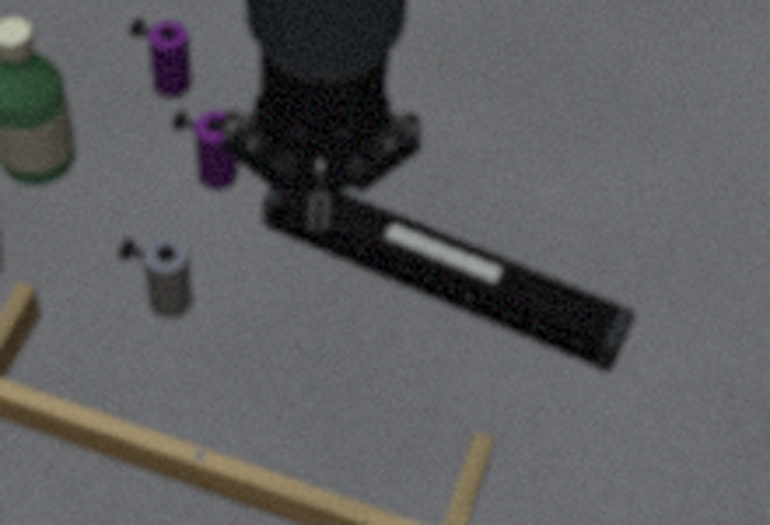

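```bash
python3 -c "
from h import *
c=calibration('scene')
for z in (0,11,20,32,45,60):
  print(z,((w2p([500,-9.7,z],c)[0]-[240,130]+.5)*3.5).round())
"
```

```text
0 [315. 254.]
11 [316. 244.]
20 [316. 237.]
32 [316. 226.]
45 [317. 214.]
60 [317. 200.]
```

Emit:
step_arm:
  commands:
    - [0.0024, -0.0044, 0, 0, 0, 0, 0]

```text
clock: 4.32
ee_pos: [495.5, -9.8, 10.9]
eef_rot: [1.593, 2.707, 0.0]
force: [-0.1, 0.2, -0.0]
width: -0.2
```

Emit:
step_arm:
  commands:
    - [0.0024, -0.0044, 0, 0, 0, 0, 0]

```text
clock: 4.45
ee_pos: [490.0, -9.8, 10.8]
eef_rot: [-1.594, -2.707, 0.0]
force: [-0.4, -0.3, -0.0]
width: 0.0
```

```bash
python3 -c "
from h import *
go(430,-20,10,90,1)
cv2.imwrite('pics/w5.png',grab_frame('wrist')[:,:,::-1])"
```

```text
t4.45 pos [490.   -9.8  10.8] psi119.0 tilt0.01 j6 -1.36 F [-0.4 -0.3 -0. ] w0
[np.float64(0.0202), np.float64(-0.0574), np.float64(0.0008), 0, 0, np.float64(0.5067)]
```

View pics/w5.png

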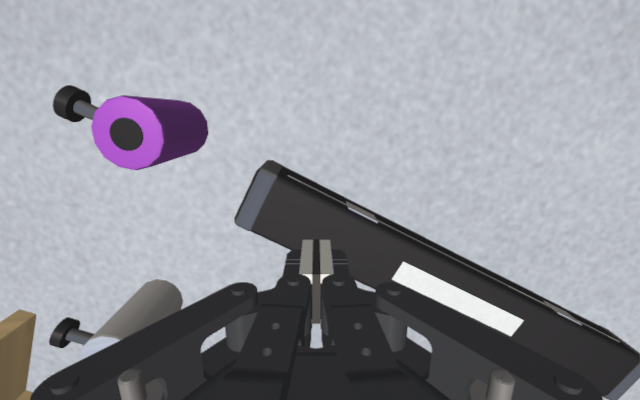

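```bash
python3 -c "
from h import *
go(428,-22,20,90,4)"
```

```text
t4.50 pos [489.3  -9.8  10.8] psi119.0 tilt0.04 j6 -1.36 F [-1.3  0.4  0.1] w-0
[np.float64(0.0048), np.float64(-0.0149), np.float64(-0.0023), 0, 0, np.float64(0.1266)]
[np.float64(0.0029), np.float64(-0.0154), np.float64(-0.0023), 0, 0, np.float64(0.1266)]
[np.float64(0.0009), np.float64(-0.0156), np.float64(-0.0023), 0, 0, np.float64(0.1266)]
[np.float64(-0.0011), np.float64(-0.0156), np.float64(-0.0023), 0, 0, np.float64(0.1266)]
```

Emit:
step_arm:
  commands:
    - [0, 0, -0.035, 0, 0, 0, 0]
    - [0.005, -0.015, 0, 0, 0, 0.127, 0]
    - [0.003, -0.0155, 0, 0, 0, 0.127, 0]
    - [0.001, -0.0155, 0, 0, 0, 0.127, 0]
    - [-0.001, -0.0155, 0, 0, 0, 0.127, 0]

```text
clock: 5.12
ee_pos: [428.1, -21.6, 45.9]
eef_rot: [2.227, 2.215, 0.0]
force: [0.2, -0.1, -0.1]
width: -0.1
```

Emit:
step_arm:
  commands:
    - [0, 0, 0.03, 0, 0, 0, 0]
    - [0, 0, 0.01, 0, 0, 0, 0]
    - [0, 0, 0, 0, 0, 0, 0]

```text
clock: 5.5
ee_pos: [428.4, -21.7, 5.6]
eef_rot: [-2.222, -2.22, 0.002]
force: [0.2, -0.4, 0.9]
width: -0.6
```

```bash
python3 -c "
from h import *
go(428,-22,8,90,1)
cv2.imwrite('pics/w6.png',grab_frame('wrist')[:,:,::-1])
im=grab_frame('scene')[100:270,220:420,::-1]
cv2.imwrite('pics/s6.png',cv2.resize(im,None,fx=3.5,fy=3.5,interpolation=cv2.INTER_CUBIC))
c=calibration('scene');o=manip.get_obs()['ee_pos']
for z in (0,10,20,30,40): print(z,((w2p([o[0],o[1],z],c)[0]-[220,100]+.5)*3.5).round())
"
```

```text
t5.50 pos [428.4 -21.7   5.6] psi89.9 tilt0.10 j6 -1.89 F [ 0.2 -0.4  0.9] w-1
[np.float64(-0.0003), np.float64(-0.0004), np.float64(-0.0024), 0, 0, np.float64(-0.0009)]
0 [418. 284.]
10 [418. 276.]
20 [419. 267.]
30 [420. 258.]
40 [420. 248.]
```

View pics/w6.png

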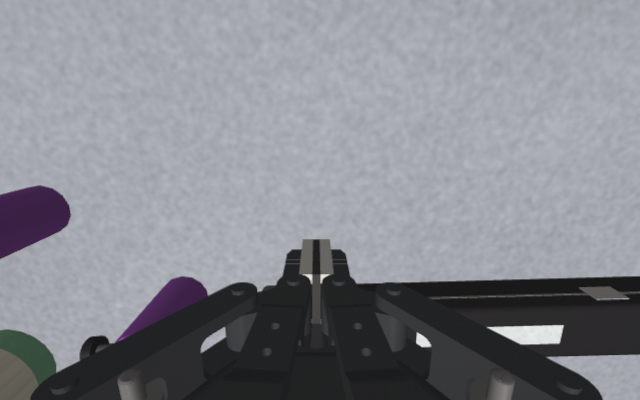

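View pics/s6.png

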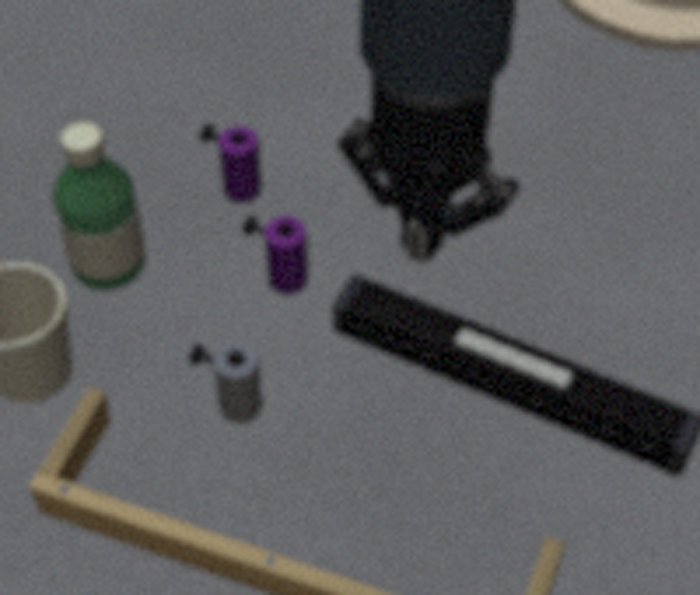

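Emit:
step_arm:
  commands:
    - [0, 0, 0.01, 0, 0, 0, 0]
    - [0, 0, 0.003, 0, 0, 0, 0]

```text
clock: 5.85
ee_pos: [428.4, -21.6, -7.6]
eef_rot: [-2.223, -2.22, 0.001]
force: [-0.1, 0.6, 0.3]
width: 0.2
```

Emit:
step_arm:
  commands:
    - [0, 0, 0.003, 0, 0, 0, 0]

```text
clock: 5.98
ee_pos: [428.7, -21.6, -10.3]
eef_rot: [-2.223, -2.22, 0.0]
force: [0.2, 0.0, -0.4]
width: 0.0
```

Emit:
step_arm:
  commands:
    - [0, 0, 0.002, 0, 0, 0, 0]

```text
clock: 6.1
ee_pos: [428.7, -21.5, -12.3]
eef_rot: [-2.223, -2.22, 0.0]
force: [-0.4, 0.3, 0.3]
width: -0.1
```

Emit:
step_arm:
  commands:
    - [0, 0, 0.002, 0, 0, 0, 0]

```text
clock: 6.22
ee_pos: [428.8, -21.5, -14.2]
eef_rot: [2.223, 2.22, 0.0]
force: [-0.4, -0.1, -0.9]
width: -0.1
```

```bash
python3 -c "
from h import *
go(428,-22,8,90,1)
im=grab_frame('scene')[100:270,220:420,::-1]
cv2.imwrite('pics/s7.png',cv2.resize(im,None,fx=3.5,fy=3.5,interpolation=cv2.INTER_CUBIC))
c=calibration('scene');o=manip.get_obs()['ee_pos']
for z in (0,10,20,30,40): print(z,((w2p([o[0],o[1],z],c)[0]-[220,100]+.5)*3.5).round())
"
```

```text
t6.22 pos [428.8 -21.5 -14.2] psi89.9 tilt0.01 j6 -1.89 F [-0.4 -0.1 -0.9] w-0
[np.float64(-0.0005), np.float64(-0.0008), np.float64(-0.0222), 0, 0, np.float64(-0.0012)]
0 [418. 284.]
10 [419. 275.]
20 [419. 266.]
30 [420. 257.]
40 [421. 247.]
```

View pics/s7.png

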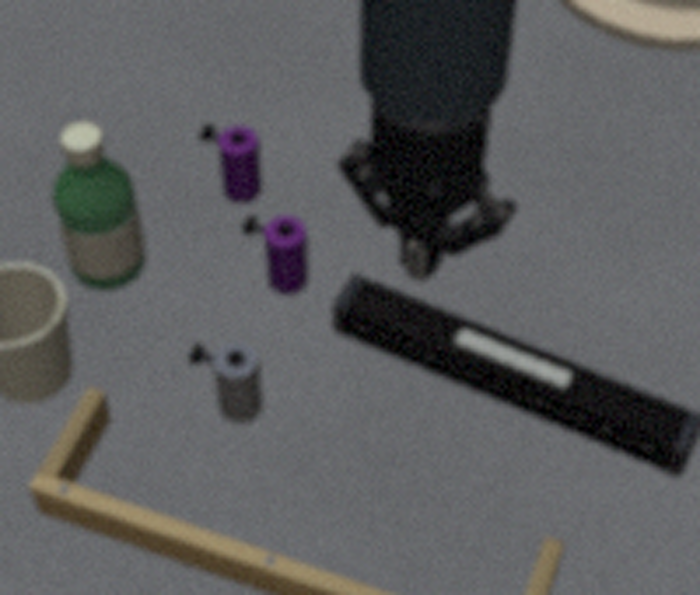

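Emit:
step_arm:
  commands:
    - [0, 0.012, 0, 0, 0, 0, 0]
    - [0, 0.012, 0, 0, 0, 0, 0]
    - [0, 0.011, 0, 0, 0, -0.05, 0]
    - [0, 0.011, 0, 0, 0, -0.076, 0]
    - [0, 0.011, 0, 0, 0, -0.076, 0]

```text
clock: 6.9
ee_pos: [486.2, -20.0, -14.2]
eef_rot: [-1.984, -2.435, 0.002]
force: [-1.3, -0.7, 0.5]
width: 0.0
```

Emit:
step_arm:
  commands:
    - [0, 0.011, 0, 0, 0, -0.076, 0]
    - [0, 0.011, 0, 0, 0, -0.076, 0]
    - [0, 0.011, 0, 0, 0, -0.076, 0]
    - [0, 0.011, 0, 0, 0, -0.076, 0]

```text
clock: 7.4
ee_pos: [528.1, -6.4, -14.3]
eef_rot: [-1.593, -2.707, 0.001]
force: [-1.0, -1.7, 0.5]
width: 0.1
```

```bash
python3 -c "
from h import *
go(428,-22,8,90,1)
cv2.imwrite('pics/w8.png',grab_frame('wrist')[:,:,::-1])
im=grab_frame('scene')[100:300,220:450,::-1]
cv2.imwrite('pics/s8.png',cv2.resize(im,None,fx=3.0,fy=3.0,interpolation=cv2.INTER_CUBIC))
"
```

```text
t7.40 pos [528.1  -6.4 -14.3] psi119.1 tilt0.05 j6 -1.35 F [-1.  -1.7  0.5] w0
[np.float64(0.035), np.float64(-0.0951), np.float64(-0.0222), 0, 0, np.float64(0.5071)]
```

View pics/w8.png

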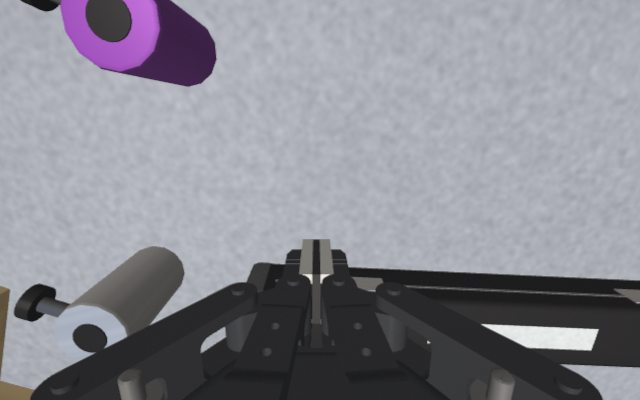

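View pics/s8.png

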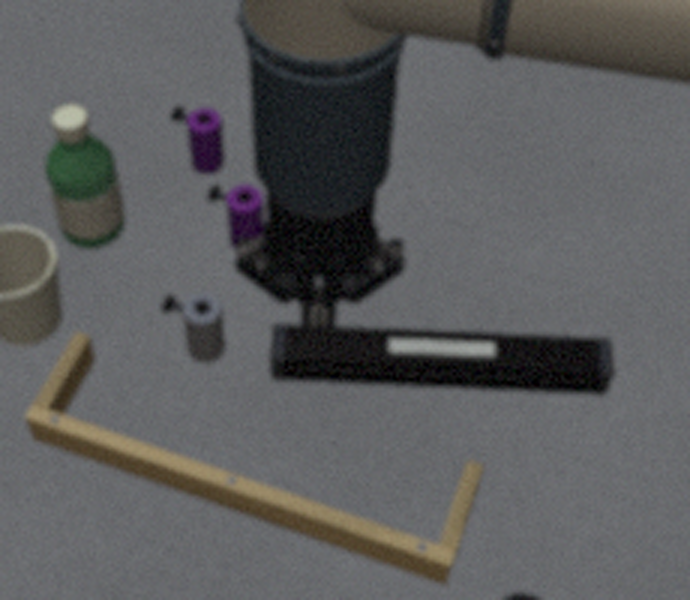

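```bash
cat >> h.py <<'E'
def inbay(q): 
    v=(np.array(q[:2])-BAYQ[:2])@pose2(BAYQ); return v.round(1),np.degrees(q[2]-BAYQ[2]).round(1)
def fitcase(cam,pts,q0):
    """pts: list of (localx,localy,z,u,v) in full-image pixels"""
    from scipy.optimize import least_squares
    A=np.array(pts,float)
    def g(q): return (w2p(np.c_[A[:,:2]@pose2(q).T+q[:2],A[:,2]],cam)-A[:,3:]).ravel()
    s=least_squares(g,q0); print('case',s.x.round(3),'bay',inbay(s.x),'res',g(s.x).round(1)); return s.x
E
python3 -c "
from h import *
c=calibration('scene'); f=lambda u,v:((u+.5)/3-.5+220,(v+.5)/3-.5+100)
pts=[(0,0,32,*f(442,348)),(-17,-130,32,*f(278,326)),(-17,130,32,*f(611,340)),(17,-130,32,*f(275,352)),(17,130,32,*f(607,367)),(17,-130,0,*f(275,376)),(17,130,0,*f(606,391))]
q=fitcase(c,pts,[500,80,.5])
overlay(cv2.imread('pics/scene0.png')*0+cv2.resize(cv2.imread('pics/s8.png'),None,fx=1,fy=1)[:1,:1]*0,c,BAYQ,q,POST,(220,100,450,300),3,'pics/x.png')
v=cv2.imread('pics/x.png');s=cv2.imread('pics/s8.png');m=v.sum(2)>60;s[m]=v[m];cv2.imwrite('pics/x.png',s)
"
```

```text
case [5.09624e+02 9.27460e+01 4.66000e-01] bay (array([-159.2,  106.8]), np.float64(18.1)) res [ 0.1 -1.1 -1.5 -2.2  0.3 -2.1 -1.5  1.2  3.2  1.3 -1.2  0.9  0.5  0.9]
```

View pics/x.png

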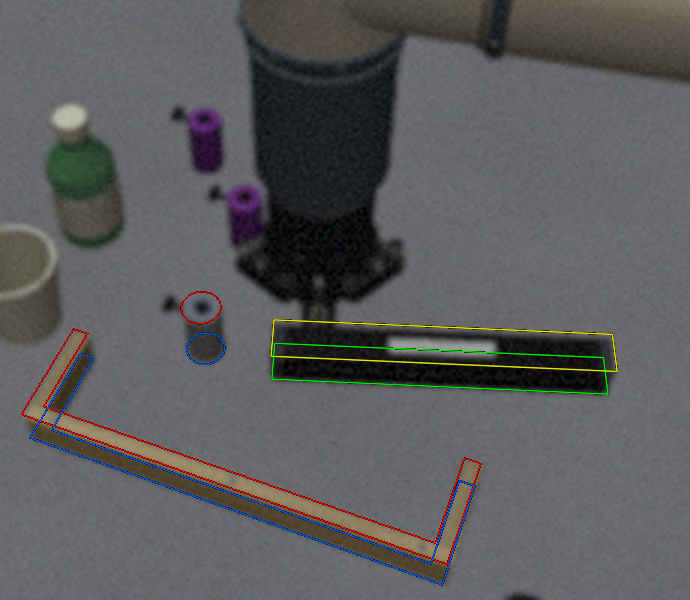

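Emit:
step_arm:
  commands:
    - [0, 0.009, 0, 0, 0, -0.045, 0]
    - [0, 0.009, 0, 0, 0, -0.045, 0]
    - [0, 0.009, 0, 0, 0, -0.045, 0]

```text
clock: 7.88
ee_pos: [550.4, 7.8, -14.3]
eef_rot: [-1.411, -2.806, 0.001]
force: [-0.3, -0.5, -0.5]
width: 0.2
```

Emit:
step_arm:
  commands:
    - [0, -0.02, 0, 0, 0, 0, 0]
    - [0, -0.02, 0, 0, 0, 0, 0]
    - [0, -0.01, -0.05, 0, 0, 0, 0]
    - [0, 0, -0.05, 0, 0, 0, 0]

```text
clock: 8.38
ee_pos: [509.3, -22.5, 86.8]
eef_rot: [-1.413, -2.804, 0.002]
force: [2.0, 0.1, 0.8]
width: 0.1
```

```bash
python3 -c "
from h import *
go(428,-22,8,90,1)
im=grab_frame('scene')[:,:,::-1]; cv2.imwrite('pics/sf9.png',im)
cv2.imwrite('pics/s9.png',cv2.resize(im[100:300,220:450],None,fx=3.0,fy=3.0,interpolation=cv2.INTER_CUBIC))
"
```

```text
t8.38 pos [509.3 -22.5  86.8] psi126.5 tilt0.10 j6 -1.20 F [2.  0.1 0.8] w0
[np.float64(0.0487), np.float64(-0.0649), np.float64(0.0789), 0, 0, np.float64(0.6374)]
```

View pics/s9.png

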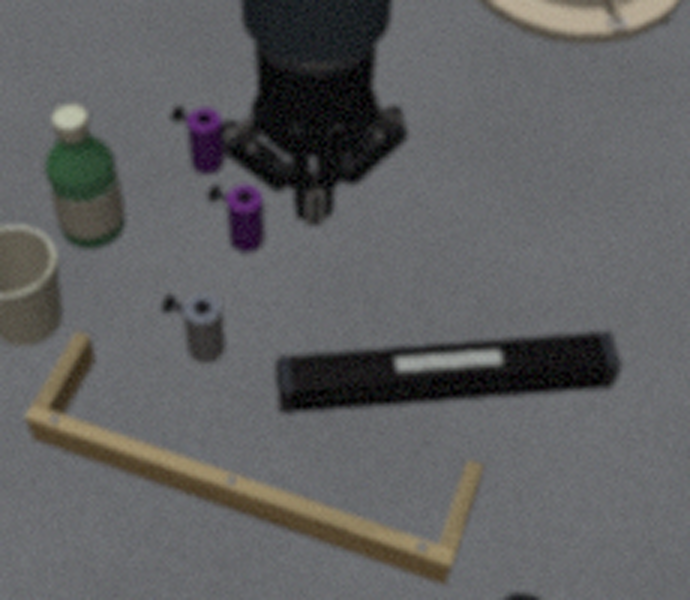

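```bash
python3 -c "
from h import *
c=calibration('scene'); f=lambda u,v:((u+.5)/3-.5+220,(v+.5)/3-.5+100)
pts=[(0,0,32,*f(449,360)),(-17,-130,32,*f(278,356)),(-17,130,32,*f(612,333)),(17,-130,32,*f(280,385)),(17,130,32,*f(619,362)),(17,-130,0,*f(282,411)),(17,130,0,*f(616,387))]
q=fitcase(c,pts,[500,80,.5])
overlay(cv2.imread('pics/sf9.png'),c,BAYQ,q,POST,(220,100,450,300),3,'pics/x9.png')
d=np.array([-np.sin(q[2]),np.cos(q[2])]);print('left end',q[:2]+130*d, 'post local',(np.array(POST)-q[:2])@pose2(q))
"
```

```text
case [518.323 102.672   0.603] bay (array([-149.1,  115.3]), np.float64(25.9)) res [ 0.  -0.6 -0.7 -1.4  0.3 -1.6 -0.2  1.5  1.6  1.  -0.7  0.3 -0.5  0.3]
left end [444.63009034 209.76705961] post local [ -46.76664648 -184.70507585]
```

View pics/x9.png

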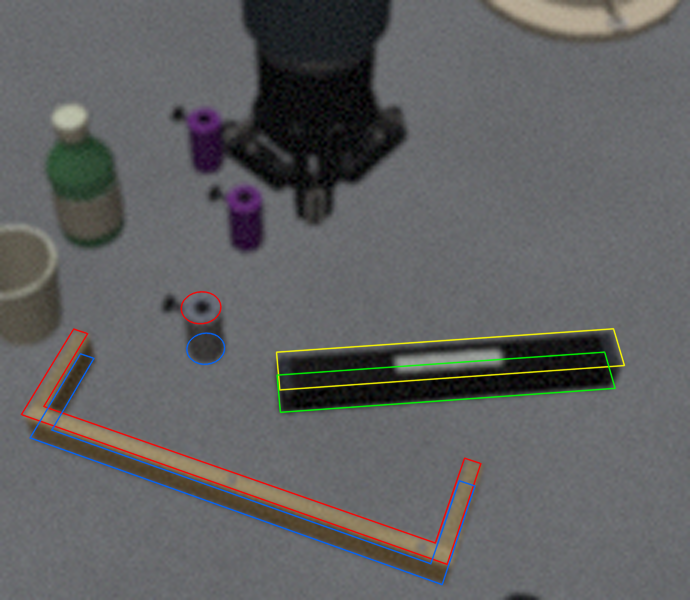

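```bash
python3 -c "
from h import *
go(427,235,60,34.5,10)"
```

```text
t8.43 pos [514.3 -22.5  94.6] psi126.6 tilt0.65 j6 -1.20 F [1.7 0.1 6.9] w0
[np.float64(0.0259), np.float64(0.0083), np.float64(0.0033), 0, 0, np.float64(-0.1534)]
[np.float64(0.0243), np.float64(0.0122), np.float64(0.0033), 0, 0, np.float64(-0.1534)]
[np.float64(0.0222), np.float64(0.0158), np.float64(0.0033), 0, 0, np.float64(-0.1534)]
[np.float64(0.0195), np.float64(0.019), np.float64(0.0033), 0, 0, np.float64(-0.1534)]
[np.float64(0.0164), np.float64(0.0217), np.float64(0.0033), 0, 0, np.float64(-0.1534)]
[np.float64(0.0129), np.float64(0.024), np.float64(0.0033), 0, 0, np.float64(-0.1534)]
[np.float64(0.0091), np.float64(0.0256), np.float64(0.0033), 0, 0, np.float64(-0.1534)]
[np.float64(0.005), np.float64(0.0267), np.float64(0.0033), 0, 0, np.float64(-0.1534)]
[np.float64(0.0009), np.float64(0.0272), np.float64(0.0033), 0, 0, np.float64(-0.1534)]
[np.float64(-0.0033), np.float64(0.027), np.float64(0.0033), 0, 0, np.float64(-0.1534)]
```

Emit:
step_arm:
  commands:
    - [0.026, 0.008, 0, 0, 0, -0.153, 0.16]
    - [0.024, 0.012, 0, 0, 0, -0.153, 0.16]
    - [0.022, 0.016, 0, 0, 0, -0.153, 0.16]
    - [0.0195, 0.019, 0, 0, 0, -0.153, 0.16]
    - [0.016, 0.022, 0, 0, 0, -0.153, 0.16]

```text
clock: 9.05
ee_pos: [466.8, 107.5, 85.8]
eef_rot: [0.255, 3.131, 0.001]
force: [0.1, -0.5, -0.7]
width: 13.6
```

Emit:
step_arm:
  commands:
    - [0.013, 0.024, 0, 0, 0, -0.153, 0.16]
    - [0.009, 0.0255, 0, 0, 0, -0.153, 0.16]
    - [0.005, 0.027, 0, 0, 0, -0.153, 0.16]
    - [0.001, 0.027, 0.01, 0, 0, -0.153, 0.16]
    - [-0.003, 0.027, 0.01, 0, 0, -0.153, 0.16]

```text
clock: 9.68
ee_pos: [422.9, 236.4, 65.6]
eef_rot: [-0.932, 3.0, 0.001]
force: [-0.2, 0.1, 0.3]
width: 13.4
```

```bash
python3 -c "
from h import *
cv2.imwrite('pics/w10.png',grab_frame('wrist')[:,:,::-1])
go(427,235,-15,34.5,1)"
```

```text
t9.72 pos [421.7 238.2  64.2] psi-145.1 tilt0.07 j6 -0.23 F [-1.4  2.5 -0.7] w14
[np.float64(-0.0026), np.float64(-0.0057), np.float64(0.0792), 0, 0, np.float64(0.0072)]
```

View pics/w10.png

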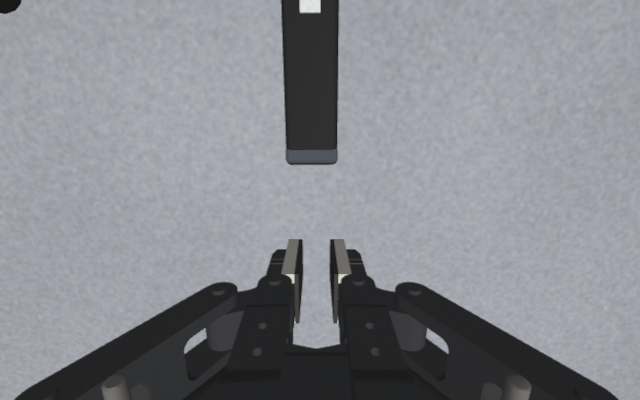

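Emit:
step_arm:
  commands:
    - [-0.002, 0, 0.03, 0, 0, 0, 0.16]
    - [0, 0, 0.03, 0, 0, 0, 0.16]
    - [0, 0, 0.02, 0, 0, 0, 0.16]
    - [0, -0.006, 0, 0, 0, 0, 0.16]

```text
clock: 10.22
ee_pos: [427.3, 230.6, -15.4]
eef_rot: [0.924, -2.999, 0.002]
force: [-0.1, 0.2, -0.2]
width: 13.5
```

```bash
python3 -c "
from h import *
go(444.6,209.8,-15,34.5,1)"
```

```text
t10.22 pos [427.3 230.6 -15.4] psi-145.8 tilt0.19 j6 -0.22 F [-0.1  0.2 -0.2] w13
[np.float64(-0.0026), np.float64(-0.027), np.float64(-0.0004), 0, 0, np.float64(-0.0044)]
```

Emit:
step_arm:
  commands:
    - [0, -0.008, 0, 0, 0, 0, 0.16]
    - [0, -0.012, 0, 0, 0, 0, 0.16]
    - [0, -0.012, 0, 0, 0, 0, 0.16]
    - [0, -0.012, 0, 0, 0, 0, 0.16]
    - [0, -0.012, 0, 0, 0, 0, 0.16]

```text
clock: 10.85
ee_pos: [460.2, 184.9, -13.8]
eef_rot: [-0.926, 3.001, 0.001]
force: [-1.2, 2.1, 2.9]
width: 13.5
```

```bash
python3 -c "
from h import *
cv2.imwrite('pics/w11.png',grab_frame('wrist')[:,:,::-1])
go(427,235,-15,34.5,1)
im=grab_frame('scene')[:,:,::-1]; cv2.imwrite('pics/sf11.png',im)
cv2.imwrite('pics/s11.png',cv2.resize(im[100:300,220:450],None,fx=3.0,fy=3.0,interpolation=cv2.INTER_CUBIC))
"
```

```text
t10.90 pos [460.5 183.7 -14. ] psi-145.7 tilt0.03 j6 -0.10 F [ 0.7 -1.3  0.7] w14
[np.float64(-0.0012), np.float64(0.0613), np.float64(0.0009), 0, 0, np.float64(-0.0038)]
```

View pics/w11.png

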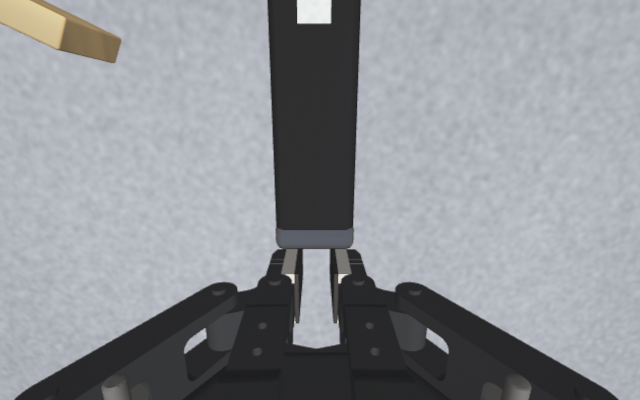

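View pics/s11.png

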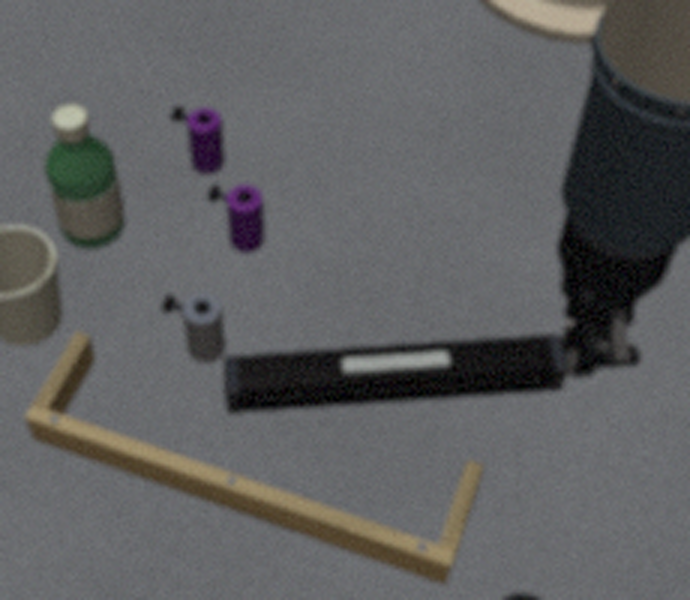

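```bash
python3 -c "
from h import *
c=calibration('scene'); f=lambda u,v:((u+.5)/3-.5+220,(v+.5)/3-.5+100)
pts=[(0,0,32,*f(396,361)),(-17,-130,32,*f(226,356)),(-17,130,32,*f(558,336)),(17,-130,32,*f(228,385)),(17,130,32,*f(563,363)),(17,-130,0,*f(230,411)),(17,130,0,*f(561,388))]
q=fitcase(c,pts,[500,80,.5])
print('post local',(np.array(POST)-q[:2])@pose2(q))
"
```

```text
case [539.014  67.717   0.599] bay (array([-133.9,   77.6]), np.float64(25.7)) res [-0.2 -0.7 -1.1 -1.4  0.8 -2.2 -1.2  1.5  2.4  1.1 -1.1  0.3  0.4  0.4]
post local [ -43.40429608 -144.35963316]
```

Emit:
step_arm:
  commands:
    - [0, -0.012, 0, 0, 0, 0, 0.16]
    - [0, -0.012, 0, 0, 0, 0, 0.16]
    - [0, -0.012, 0, 0, 0, 0, 0.16]
    - [0, -0.012, 0, 0, 0, 0, 0.16]
    - [0, -0.012, 0, 0, 0, 0, 0.16]

```text
clock: 11.58
ee_pos: [493.8, 135.0, -14.2]
eef_rot: [0.927, -3.002, 0.0]
force: [-0.2, 0.2, -0.7]
width: 13.6
```

```bash
python3 -c "
from h import *
go(427,235,-15,34.5,1)
im=grab_frame('scene')[:,:,::-1]; cv2.imwrite('pics/sf12.png',im)
cv2.imwrite('pics/s12.png',cv2.resize(im[100:300,220:450],None,fx=3.0,fy=3.0,interpolation=cv2.INTER_CUBIC))
"
```

```text
t11.57 pos [493.8 135.  -14.2] psi-145.7 tilt0.02 j6 0.03 F [-0.2  0.2 -0.7] w14
[np.float64(-0.0012), np.float64(0.1203), np.float64(0.0008), 0, 0, np.float64(-0.0033)]
```

View pics/s12.png

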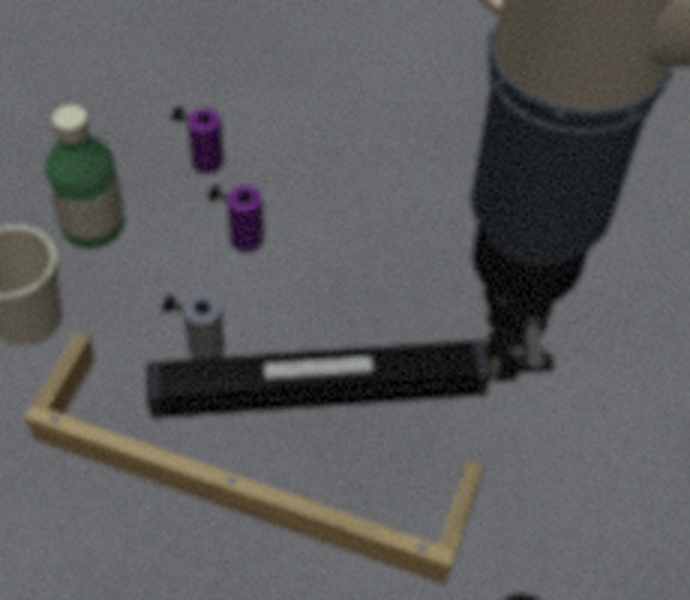

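Emit:
step_arm:
  commands:
    - [0, -0.01, 0, 0, 0, 0, 0.16]
    - [0, -0.01, 0, 0, 0, 0, 0.16]
    - [0, -0.01, 0, 0, 0, 0, 0.16]
    - [0, 0, 0, 0, 0, 0, 0.16]

```text
clock: 12.12
ee_pos: [510.9, 110.3, -14.0]
eef_rot: [-0.926, 3.002, -0.001]
force: [0.5, -0.0, -0.1]
width: 13.7
```

```bash
python3 -c "
from h import *
go(427,235,-15,34.5,1)
im=grab_frame('scene')[:,:,::-1]; cv2.imwrite('pics/sf13.png',im)
cv2.imwrite('pics/s13.png',cv2.resize(im[100:300,220:450],None,fx=3.0,fy=3.0,interpolation=cv2.INTER_CUBIC))
"
```

```text
t12.12 pos [510.9 110.3 -14. ] psi-145.7 tilt0.03 j6 0.09 F [ 0.5 -0.  -0.1] w14
[np.float64(-0.0009), np.float64(0.1503), np.float64(0.0009), 0, 0, np.float64(-0.0039)]
```

View pics/s13.png

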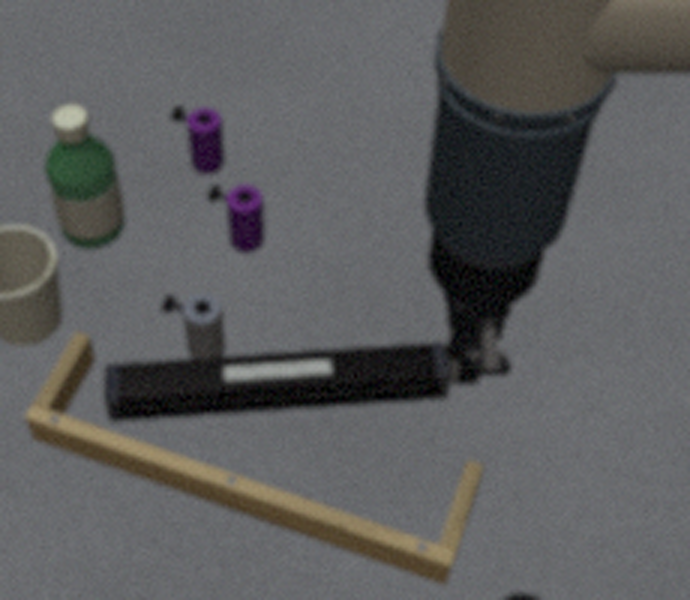

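```bash
python3 -c "
from h import *
c=calibration('scene'); f=lambda u,v:((u+.5)/3-.5+220,(v+.5)/3-.5+100)
pts=[(0,0,32,*f(278,371)),(-17,-130,32,*f(106,365)),(-17,130,32,*f(440,345)),(17,-130,32,*f(109,394)),(17,130,32,*f(447,372)),(17,-130,0,*f(113,418)),(17,130,0,*f(445,395))]
q=fitcase(c,pts,[500,80,.5])
print('post local',(np.array(POST)-q[:2])@pose2(q))
for p in CASE: print(p,inbay([*(np.array(p)@pose2(q).T+q[:2]),0])[0])
overlay(cv2.imread('pics/sf13.png'),c,BAYQ,q,POST,(220,100,450,300),3,'pics/x13.png')
"
```

```text
case [590.022  -6.026   0.598] bay (array([-94.5,  -2.9]), np.float64(25.6)) res [-0.3 -1.2 -0.6 -1.6  1.7 -2.4 -1.9  1.4  1.7  1.  -1.3  0.8  0.9  0.9]
post local [-43.94981614 -54.72943053]
[17, 130] [-135.4  121.6]
[17, -130] [ -22.9 -112.8]
[-17, -130] [ -53.5 -127.5]
[-17, 130] [-166.1  106.9]
```

View pics/x13.png

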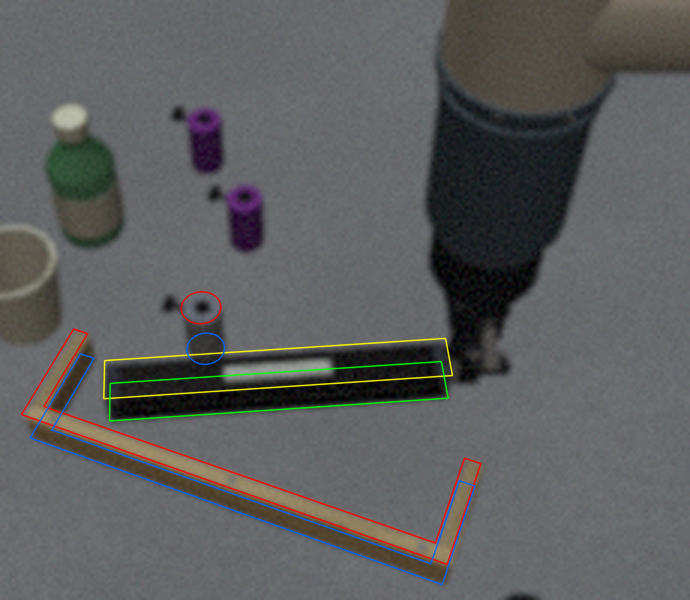

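Emit:
step_arm:
  commands:
    - [0, -0.006, 0, 0, 0, 0, 0.16]
    - [0, -0.006, 0, 0, 0, 0, 0.16]
    - [0, 0.02, 0, 0, 0, 0, 0.16]
    - [0, 0.01, -0.04, 0, 0, 0, 0.3]
    - [0, 0, -0.05, 0, 0, 0, 0.6]

```text
clock: 12.8
ee_pos: [499.2, 125.5, 76.1]
eef_rot: [0.928, -2.999, 0.002]
force: [0.5, 0.4, 0.3]
width: 42.3
```

```bash
python3 -c "
from h import *
im=grab_frame('scene')[:,:,::-1]; cv2.imwrite('pics/sf14.png',im)
cv2.imwrite('pics/s14.png',cv2.resize(im[100:300,220:450],None,fx=3.0,fy=3.0,interpolation=cv2.INTER_CUBIC))
q=[596.8,-15.9,.598]; t=np.array([-58,55])@pose2(q).T+q[:2]; print(t)
go(*t,70,124.3,10)
"
```

```text
[517.90064452  -3.09798043]
t12.85 pos [504.2 126.7  84.3] psi-145.5 tilt0.62 j6 0.05 F [ 2.2 -0.3  7.5] w50
[np.float64(0.0062), np.float64(-0.0115), np.float64(0.0014), 0, 0, np.float64(-0.1568)]
[np.float64(0.0079), np.float64(-0.0104), np.float64(0.0014), 0, 0, np.float64(-0.1568)]
[np.float64(0.0095), np.float64(-0.009), np.float64(0.0014), 0, 0, np.float64(-0.1568)]
[np.float64(0.0108), np.float64(-0.0074), np.float64(0.0014), 0, 0, np.float64(-0.1568)]
[np.float64(0.0118), np.float64(-0.0056), np.float64(0.0014), 0, 0, np.float64(-0.1568)]
[np.float64(0.0125), np.float64(-0.0037), np.float64(0.0014), 0, 0, np.float64(-0.1568)]
[np.float64(0.0129), np.float64(-0.0017), np.float64(0.0014), 0, 0, np.float64(-0.1568)]
[np.float64(0.0131), np.float64(0.0003), np.float64(0.0014), 0, 0, np.float64(-0.1568)]
[np.float64(0.0128), np.float64(0.0024), np.float64(0.0014), 0, 0, np.float64(-0.1568)]
[np.float64(0.0123), np.float64(0.0043), np.float64(0.0014), 0, 0, np.float64(-0.1568)]
```

View pics/s14.png

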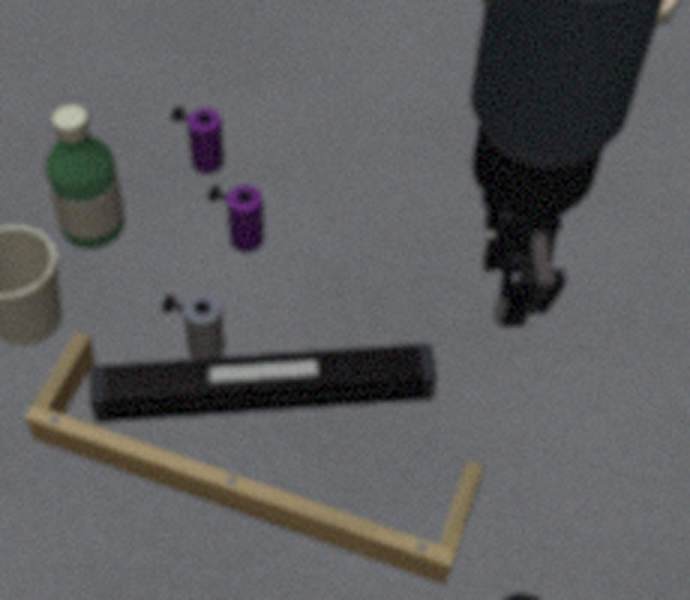

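Emit:
step_arm:
  commands:
    - [0.006, -0.0115, 0, 0, 0, -0.157, 0.6]
    - [0.008, -0.0105, 0, 0, 0, -0.157, 0.6]
    - [0.0095, -0.009, 0, 0, 0, -0.157, 0.6]
    - [0.011, -0.0075, 0, 0, 0, -0.157, 0.6]
    - [0.012, -0.0055, 0, 0, 0, -0.157, 0.6]

```text
clock: 13.48
ee_pos: [507.1, 59.6, 75.8]
eef_rot: [-2.011, 2.414, -0.001]
force: [-0.5, 0.1, -0.4]
width: 51.1
```

Emit:
step_arm:
  commands:
    - [0.0125, -0.0035, 0, 0, 0, -0.157, 0.6]
    - [0.013, -0.0015, 0, 0, 0, -0.157, 0.6]
    - [0.013, 0.0005, 0, 0, 0, -0.157, 0.6]
    - [0.013, 0.0025, 0, 0, 0, -0.157, 0.6]
    - [0.0125, 0.0045, 0, 0, 0, -0.157, 0.6]

```text
clock: 14.1
ee_pos: [513.0, -5.7, 75.8]
eef_rot: [2.781, -1.461, 0.001]
force: [0.2, 0.1, -0.1]
width: 51.1
```

```bash
python3 -c "
from h import *
go(517.9,-3.1,-20,124.3,1)
cv2.imwrite('pics/w15.png',grab_frame('wrist')[:,:,::-1])
c=calibration('scene'); f=lambda u,v:((u+.5)/3-.5+220,(v+.5)/3-.5+100)
pts=[(0,0,32,*f(264,372)),(-17,-130,32,*f(92,367)),(-17,130,32,*f(426,346)),(17,-130,32,*f(95,395)),(17,130,32,*f(433,373)),(17,-130,0,*f(98,420)),(17,130,0,*f(432,397))]
q=fitcase(c,pts,[500,80,.5])
print('post local',(np.array(POST)-q[:2])@pose2(q))
"
```

```text
t14.10 pos [513.   -5.7  75.8] psi-55.4 tilt0.02 j6 1.88 F [ 0.2  0.1 -0.1] w51
[np.float64(0.0006), np.float64(-0.0055), np.float64(0.0958), 0, 0, np.float64(0.0048)]
case [596.381 -14.555   0.599] bay (array([-89.5, -12.3]), np.float64(25.7)) res [-0.3 -1.  -0.7 -1.8  1.8 -2.3 -2.1  1.6  1.7  1.1 -1.   0.7  0.7  0.7]
post local [-44.4387205  -44.06665276]
```

View pics/w15.png

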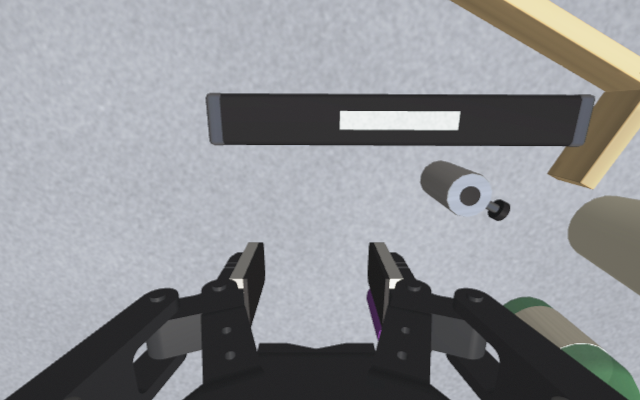

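Emit:
step_arm:
  commands:
    - [-0.01, 0, 0.03, 0, 0, 0, 0.6]
    - [0, 0, 0.03, 0, 0, 0, 0.6]
    - [0, 0, 0.025, 0, 0, 0, 0.6]
    - [0, 0, 0.01, 0, 0, 0, 0.6]
    - [0, 0, 0, 0, 0, 0, 0.6]

```text
clock: 14.78
ee_pos: [507.1, 3.2, -19.3]
eef_rot: [2.776, -1.469, -0.001]
force: [-0.0, -0.6, -0.5]
width: 51.5
```

```bash
python3 -c "
from h import *
q=np.array([596.4,-14.6,.599]); g,tg=inbay(q); 
o,_=tool(); print('tool local',(o['ee_pos'][:2]-q[:2])@pose2(q), o['ee_pos'])
# trajectory
prev=None
th0=q[2]-BAYQ[2]
n=9
for i in range(n+1):
    s=i/n; b=np.array([-89.5+(-19+89.5)*s,-12.3+14*s]); th=th0*(1-s)
    cw=b@pose2(BAYQ).T+BAYQ[:2]; yaw=th+BAYQ[2]
    t=np.array([-28,65])@pose2([0,0,yaw]).T+cw
    if i: 
        dd=t-prev; e=np.array([np.sin(yp),-np.cos(yp)]) # tool x = -d
        nn=np.array([np.cos(yp),np.sin(yp)])
        print(i,t.round(1),'row',[(dd@e/1000).round(4),-(dd@nn/1000).round(4),0,0,0,round(yp-yaw,4)])
    prev=t; yp=yaw
"
```

```text
tool local [-63.73559222  65.09264375] [507.06045457   3.22480317 -19.26645114]
1 [546.1  29. ] row [np.float64(0.0007), np.float64(-0.011), 0, 0, 0, np.float64(0.0499)]
2 [555.7  34.5] row [np.float64(0.0003), np.float64(-0.0111), 0, 0, 0, np.float64(0.0499)]
3 [565.4  40. ] row [np.float64(-0.0001), np.float64(-0.0112), 0, 0, 0, np.float64(0.0499)]
4 [575.3  45.3] row [np.float64(-0.0005), np.float64(-0.0112), 0, 0, 0, np.float64(0.0499)]
5 [585.3  50.5] row [np.float64(-0.0009), np.float64(-0.0112), 0, 0, 0, np.float64(0.0499)]
6 [595.5  55.5] row [np.float64(-0.0013), np.float64(-0.0113), 0, 0, 0, np.float64(0.0499)]
7 [605.7  60.5] row [np.float64(-0.0017), np.float64(-0.0113), 0, 0, 0, np.float64(0.0499)]
8 [616.1  65.3] row [np.float64(-0.0021), np.float64(-0.0112), 0, 0, 0, np.float64(0.0499)]
9 [626.5  69.9] row [np.float64(-0.0025), np.float64(-0.0112), 0, 0, 0, np.float64(0.0499)]
```

Emit:
step_arm:
  commands:
    - [0, -0.012, 0, 0, 0, 0, 0.6]
    - [0, -0.012, 0, 0, 0, 0, 0.6]
    - [0, -0.011, 0, 0, 0, 0, 0.6]
    - [0.0005, -0.011, 0, 0, 0, 0.05, 0.6]
    - [0.0005, -0.011, 0, 0, 0, 0.05, 0.6]

```text
clock: 15.4
ee_pos: [555.1, 34.5, -19.1]
eef_rot: [2.698, -1.607, -0.002]
force: [-2.9, -0.3, 0.7]
width: 51.3
```

```bash
python3 -c "
from h import *
go(517.9,-3.1,-20,124.3,1)
cv2.imwrite('pics/w16.png',grab_frame('wrist')[:,:,::-1])
"
```

```text
t15.40 pos [555.1  34.5 -19.1] psi-61.5 tilt0.08 j6 1.72 F [-2.9 -0.3  0.7] w51
[np.float64(0.0154), np.float64(0.0506), np.float64(0.0009), 0, 0, np.float64(-0.102)]
```

View pics/w16.png

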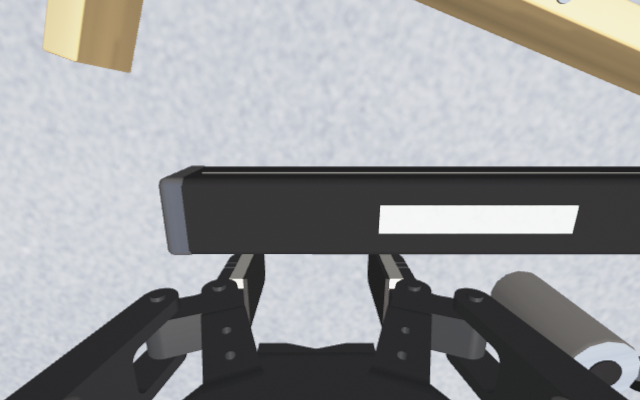

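Emit:
step_arm:
  commands:
    - [0, -0.011, 0, 0, 0, 0.05, 0.6]
    - [-0.0005, -0.011, 0, 0, 0, 0.05, 0.6]
    - [-0.001, -0.011, 0, 0, 0, 0.05, 0.6]

```text
clock: 15.82
ee_pos: [584.1, 50.0, -19.3]
eef_rot: [2.571, -1.804, -0.001]
force: [-2.4, -0.9, 0.4]
width: 51.4
```

```bash
python3 -c "
from h import *
go(517.9,-3.1,-20,124.3,1)
cv2.imwrite('pics/w17.png',grab_frame('wrist')[:,:,::-1])
im=grab_frame('scene')[:,:,::-1]; cv2.imwrite('pics/sf17.png',im)
cv2.imwrite('pics/s17.png',cv2.resize(im[100:300,220:450],None,fx=3.0,fy=3.0,interpolation=cv2.INTER_CUBIC))
"
```

```text
t15.82 pos [584.1  50.  -19.3] psi-70.1 tilt0.07 j6 1.57 F [-2.4 -0.9  0.4] w51
[np.float64(0.0274), np.float64(0.0803), np.float64(0.0008), 0, 0, np.float64(-0.2515)]
```

View pics/w17.png

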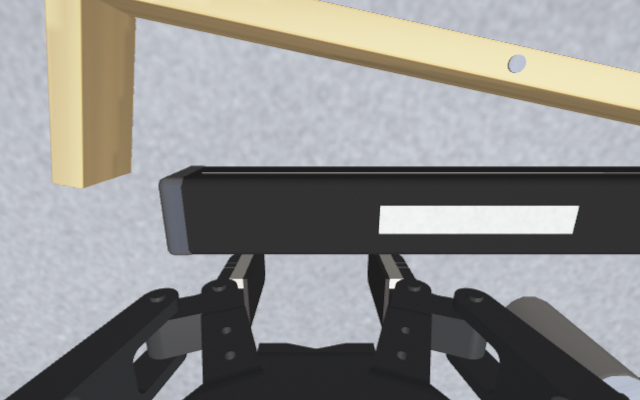

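View pics/s17.png

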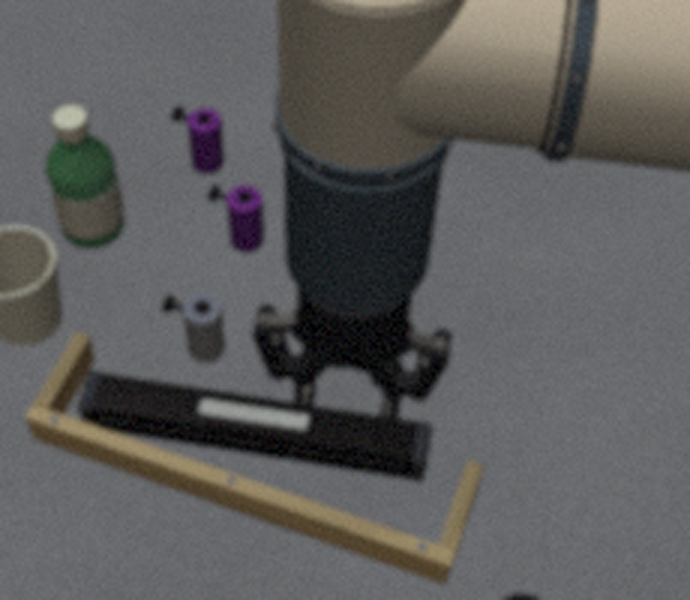

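Emit:
step_arm:
  commands:
    - [-0.0005, -0.011, 0, 0, 0, 0.05, 0.6]
    - [-0.0005, -0.011, 0, 0, 0, 0.05, 0.6]
    - [-0.0005, -0.01, 0, 0, 0, 0.05, 0.6]

```text
clock: 16.3
ee_pos: [613.9, 60.8, -19.3]
eef_rot: [2.43, -1.99, -0.001]
force: [-1.3, -0.7, 0.5]
width: 51.2
```

```bash
python3 -c "
from h import *
go(517.9,-3.1,-20,124.3,1)
cv2.imwrite('pics/w18.png',grab_frame('wrist')[:,:,::-1])
im=grab_frame('scene')[:,:,::-1]; cv2.imwrite('pics/sf18.png',im)
cv2.imwrite('pics/s18.png',cv2.resize(im[100:300,220:450],None,fx=3.0,fy=3.0,interpolation=cv2.INTER_CUBIC))
"
```

```text
t16.30 pos [613.9  60.8 -19.3] psi-78.6 tilt0.06 j6 1.42 F [-1.3 -0.7  0.5] w51
[np.float64(0.0437), np.float64(0.1067), np.float64(0.0008), 0, 0, np.float64(-0.4005)]
```

View pics/w18.png

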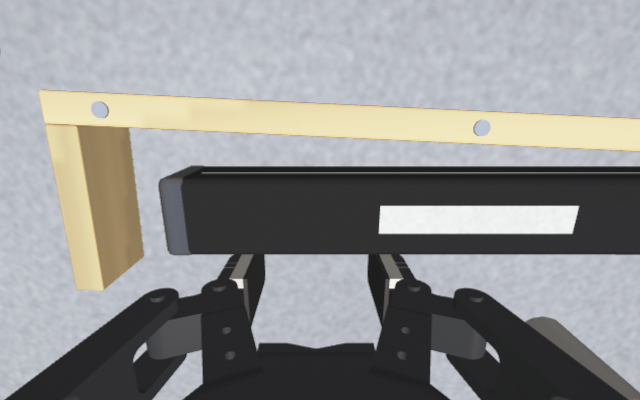

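View pics/s18.png

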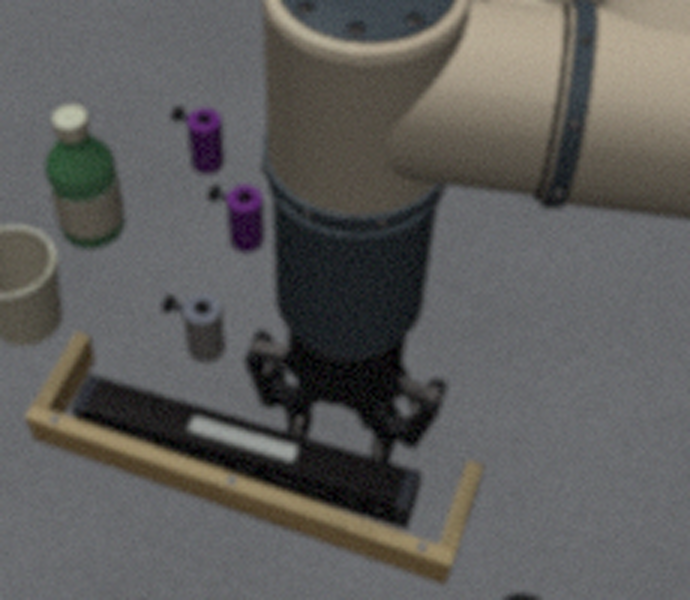

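Emit:
step_arm:
  commands:
    - [0, -0.008, 0, 0, 0, 0.05, 0.6]
    - [0, -0.004, 0, 0, 0, 0, 0.6]

```text
clock: 16.65
ee_pos: [625.5, 62.7, -19.2]
eef_rot: [2.381, -2.048, -0.001]
force: [-3.1, 0.8, 1.2]
width: 51.4
```

Emit:
step_arm:
  commands:
    - [0, -0.003, 0, 0, 0, 0, 0.6]

```text
clock: 16.77
ee_pos: [628.2, 63.0, -19.3]
eef_rot: [2.38, -2.048, -0.001]
force: [-4.6, -1.0, 2.9]
width: 51.3
```

```bash
python3 -c "
from h import *
go(517.9,-3.1,-20,98.6,1)
cv2.imwrite('pics/w19.png',grab_frame('wrist')[:,:,::-1])
"
```

```text
t16.77 pos [628.2  63.  -19.3] psi-81.4 tilt0.09 j6 1.37 F [-4.6 -1.   2.9] w51
[np.float64(0.0489), np.float64(0.119), np.float64(0.0009), 0, 0, np.float64(-0.0004)]
```

View pics/w19.png

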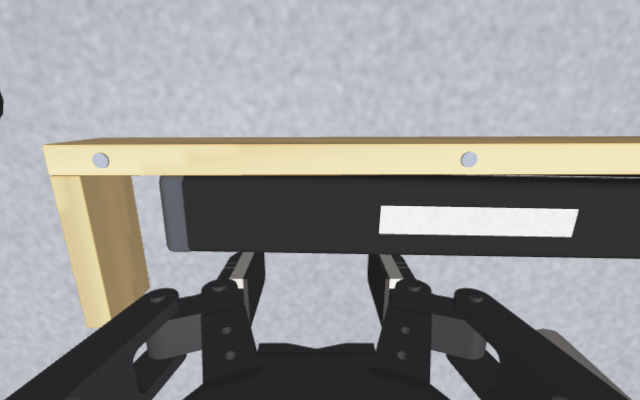

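Emit:
step_arm:
  commands:
    - [0, 0.008, 0, 0, 0, 0, 0.6]
    - [0.025, 0, 0, 0, 0, 0, 0.6]
    - [0.025, 0, 0, 0, 0, 0, 0.6]
    - [0.018, 0, 0, 0, 0, 0, 0.6]
    - [0, -0.006, 0, 0, 0, 0, 0.6]

```text
clock: 17.45
ee_pos: [637.1, -5.4, -18.9]
eef_rot: [-2.378, 2.052, -0.0]
force: [0.1, 0.1, -0.6]
width: 50.9
```

Emit:
step_arm:
  commands:
    - [0, -0.003, 0, 0, 0, 0, 0.6]

```text
clock: 17.58
ee_pos: [639.9, -3.8, -19.2]
eef_rot: [2.379, -2.05, -0.001]
force: [-2.6, -1.5, 1.0]
width: 51.3
```

Emit:
step_arm:
  commands:
    - [0, -0.002, 0, 0, 0, 0, 0.6]

```text
clock: 17.7
ee_pos: [640.3, -3.7, -19.2]
eef_rot: [2.378, -2.047, -0.003]
force: [-9.3, -4.3, 7.6]
width: 51.1
```

```bash
python3 -c "
from h import *
go(517.9,-3.1,-20,98.6,1)
cv2.imwrite('pics/w20.png',grab_frame('wrist')[:,:,::-1])
"
```

```text
t17.70 pos [640.3  -3.7 -19.2] psi-81.4 tilt0.24 j6 1.48 F [-9.3 -4.3  7.6] w51
[np.float64(-0.0188), np.float64(0.1209), np.float64(0.0013), 0, 0, np.float64(-0.0008)]
```

View pics/w20.png

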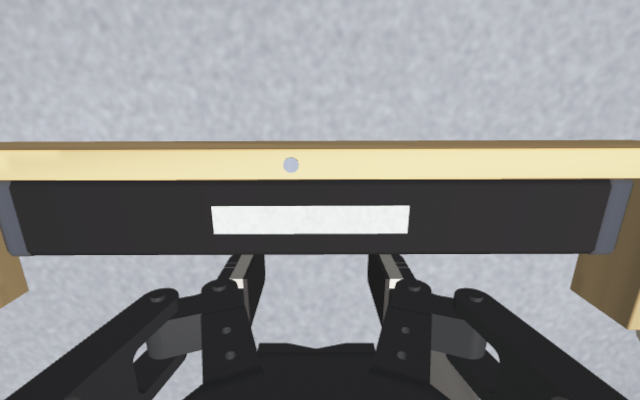

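Emit:
step_arm:
  commands:
    - [0, 0.005, 0, 0, 0, 0, 0.6]
    - [0, 0.006, 0, 0, 0, 0, 0.6]
    - [0, 0, -0.04, 0, 0, 0, 0.6]
    - [0, 0, -0.05, 0, 0, 0, 0.6]
    - [0, 0.03, -0.05, 0, 0, 0, 0.6]

```text
clock: 18.38
ee_pos: [602.1, -9.1, 121.9]
eef_rot: [-2.38, 2.05, -0.001]
force: [0.6, -1.0, 0.7]
width: 51.1
```

Emit:
step_arm:
  commands:
    - [0, 0.05, 0, 0, 0, 0, 0.6]
    - [0, 0.05, 0, 0, 0, 0, 0.6]
    - [0, 0.05, 0, 0, 0, 0, 0.6]
    - [0, 0.05, 0, 0, 0, 0, 0.6]
    - [0, 0, 0, 0, 0, 0, 0.6]

```text
clock: 19.0
ee_pos: [400.8, -39.3, 121.2]
eef_rot: [-2.379, 2.049, -0.0]
force: [0.4, 1.3, 0.3]
width: 51.3
```

```bash
python3 -c "
from h import *
go(517.9,-3.1,-20,98.6,1)
t=grab_frame('top')[:,:,::-1];im=grab_frame('scene')[:,:,::-1]; cv2.imwrite('pics/sf21.png',im)
cv2.imwrite('pics/t21.png',cv2.resize(t[110:330,180:480],None,fx=2.6,fy=2.6,interpolation=cv2.INTER_CUBIC))
cv2.imwrite('pics/s21.png',cv2.resize(im[100:300,220:450],None,fx=3.0,fy=3.0,interpolation=cv2.INTER_CUBIC))
"
```

```text
t19.00 pos [400.8 -39.3 121.2] psi-81.5 tilt0.09 j6 1.42 F [0.4 1.3 0.3] w51
[np.float64(-0.0183), np.float64(-0.121), np.float64(0.1413), 0, 0, np.float64(-0.0016)]
```

View pics/t21.png

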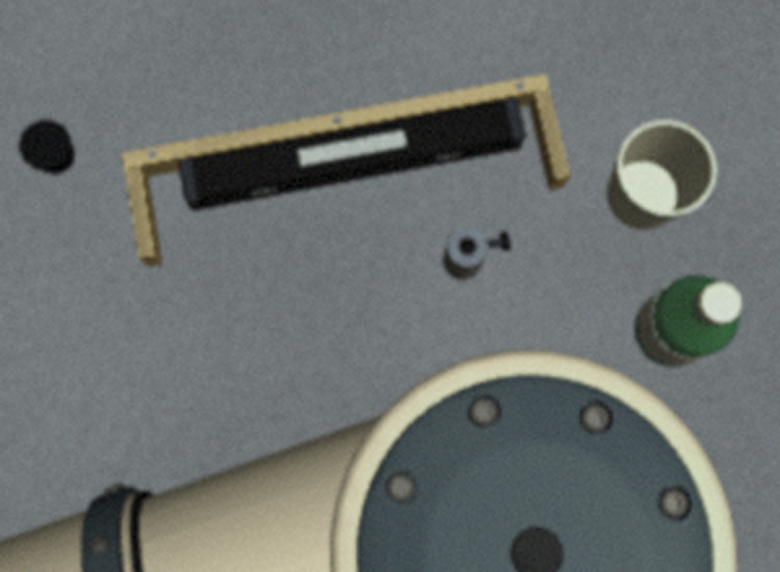

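View pics/s21.png

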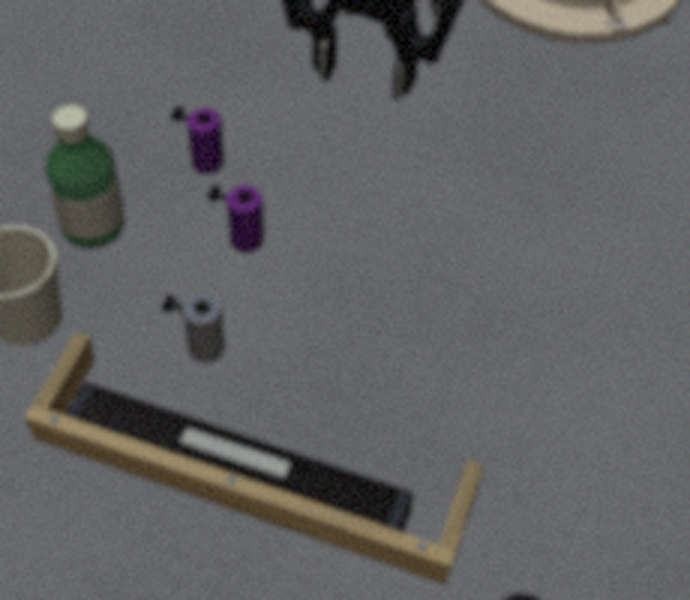

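```bash
python3 -c "
from h import *
im=grab_frame('top')[:,:,::-1].copy()
cv2.imwrite('pics/t22.png',cv2.resize(im[135:195,225:400],None,fx=4.5,fy=4.5,interpolation=cv2.INTER_CUBIC))
"
```

```text
(no output)
```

View pics/t22.png

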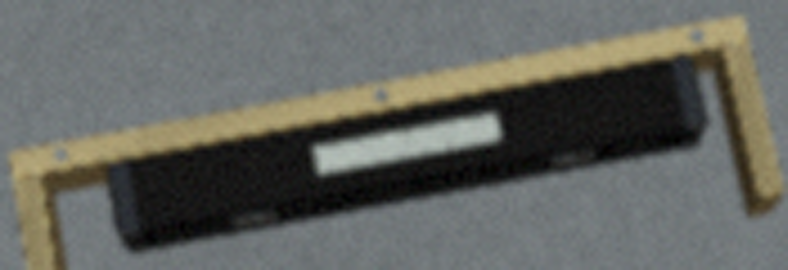

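```bash
python3 -c "
from rig import manip
print(manip.job_done()); print(manip.get_obs()['clock'])"
```

```text
the job is handed in; nothing more can be done
None
the job is handed in; nothing more can be done
```

The hydrometer case is home in the bay, flat on the bench and flush along the back board. I handed the job in at about 19 s. No verdict was reported.

**What I did:**
1. I turned the case by pushing near its right end, then slid it lengthwise with two fingers on its left end. The right end went in behind the steel socket at about 26°, with the left end still outside the bay.
2. I swung the left end in with two fingers on the front face, then pressed near the middle until the case touched the back board (about 10 N).

**Last checks:**
- **Seating:** the last wrist, top and scene pictures show no gap along the back board, and both ends are inside the cheeks. The case sits a few millimetres right of the middle.
- **Other objects:** the bottle, cup and stopper look unmoved by eye in the final pictures. I did not measure their positions again.
- **Robot:** it is clear of everything, and the largest force reading I saw on the tool was about 13 N. I only saw readings at the end of each move, not throughout.

**What disagreed:**
- **Fingertip height:** the fingertips sat about 25 mm higher than the reported height. Because of this, my first pass went over the top of the case without touching or moving it. I used the scene picture to correct the height and carried on.
- **Camera fits:** fits of the case outline differed by up to about 3 pixels, so my positions along the way were only good to a few millimetres.

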